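Sort the corner weights into their boxes and snap the lids shut

TASK

Put the steel paper-corner weights away in the two wooden boxes: those that look like an L from above (grip bar up) in the right-hand box, their mirror images, which look like a J, in the left-hand box. Any ink stick that was left in a box belongs in the shallow tray instead. With each box sorted, press its lid down until the spring catch holds it fully shut, and do not tip over the ink bottle or the tea mug.

Things in the scene. Friction and masses are not known exactly. Their poses are not given: they have to be found in the camera images.
- corner_l_a_grip (a point): centre of the brass grip bar (42 x 10 mm, 12 to 28 mm above the underside) on a flat steel weight like a letter L from above: outline 95 x 50 mm, legs 18 wide, 12 thick, under 0.17 kg. x along the long leg, which is the +y edge; foot at the -x end, to -y; z up. The point lies 20 mm over the underside, at x -8, y +12 mm from the outline's centre. May be absent
- corner_l_b_grip (a point): centre of the brass grip bar (42 x 10 mm, 12 to 28 mm above the underside) on a flat steel weight like a letter L from above: outline 95 x 50 mm, legs 18 wide, 12 thick, under 0.17 kg. x along the long leg, which is the +y edge; foot at the -x end, to -y; z up. The point lies 20 mm over the underside, at x -8, y +12 mm from the outline's centre. May be absent
- corner_j_a_grip (a point): centre of the brass grip bar (42 x 10 mm, 12 to 28 mm above the underside) on a flat steel weight like a letter J from above: outline 95 x 50 mm, legs 18 wide, 12 thick, under 0.17 kg. x along the long leg, which is the -y edge; foot at the -x end, to +y; z up. The point lies 20 mm over the underside, at x -8, y -12 mm from the outline's centre. May be absent
- corner_j_b_grip (a point): centre of the brass grip bar (42 x 10 mm, 12 to 28 mm above the underside) on a flat steel weight like a letter J from above: outline 95 x 50 mm, legs 18 wide, 12 thick, under 0.17 kg. x along the long leg, which is the -y edge; foot at the -x end, to +y; z up. The point lies 20 mm over the underside, at x -8, y -12 mm from the outline's centre. May be absent
- box_left: left wooden box, for the J-shaped weights; fixed to the table. Outside 130 (x) x 174 (y) x 46 mm high without lid, walls and floor 5 mm, so 120 x 164 mm clear inside and 41 mm deep. Origin: centre of its underside; x points away from the robot to the hinged side, z up.
- box_right: right wooden box, for the L-shaped weights; fixed to the table. Outside 130 (x) x 174 (y) x 46 mm high without lid, walls and floor 5 mm, so 120 x 164 mm clear inside and 41 mm deep. Origin: centre of its underside; x points away from the robot to the hinged side, z up.
- stick_a_mid (a point): centre, half-way up, of a black ink stick, a flat bar 75 (y) x 20 (x) x 10 mm (z up), 40 g, that lies on the floor of one of the boxes at the start. May be absent
- stick_b_mid (a point): centre, half-way up, of a black ink stick, a flat bar 85 (y) x 22 (x) x 10 mm (z up), 40 g, that lies on the floor of one of the boxes at the start. May be absent
- stick_tray: shallow dark wooden tray for the ink sticks, to the left of the boxes, fixed: outside 132 x 132 x 14 mm, walls and floor 4 mm, so 124 x 124 mm clear inside. Origin: centre of its underside, z up
- lid_left (a joint): lid angle of the left box, rad: 0 = shut, grows as it opens (stop at 2.0; at 1.8 it leans back, away from the robot). Stiff hinge (0.08 N m): stays where left. From 0.06 to 0.03 the tongue at mid front edge rides over a spring catch, which takes about 7 N at the front edge; past that the catch holds it shut
- lid_left_hinge (a point): middle of the left box's hinge line, on the far top edge of the box, 46 mm above the table; its y axis is the hinge axis, its x axis that of the box
- lid_left_edge (a point): place to press: on the lid's outer (top) face, mid-width, 118 mm from the hinge line, 12 mm from the front edge. Lid 130 mm long from the hinge, 174 wide, 6 thick; a brass tongue reaches 11 mm past the front edge and 20 mm below the lid's underside. Axes turn with the lid: z outward normal, x to the hinge
- lid_right (a joint): lid angle of the right box, rad: 0 = shut, grows as it opens (stop at 2.0; at 1.8 it leans back, away from the robot). Stiff hinge (0.08 N m): stays where left. From 0.06 to 0.03 the tongue at mid front edge rides over a spring catch, which takes about 7 N at the front edge; past that the catch holds it shut
- lid_right_hinge (a point): middle of the right box's hinge line, on the far top edge of the box, 46 mm above the table; its y axis is the hinge axis, its x axis that of the box
- lid_right_edge (a point): place to press: on the lid's outer (top) face, mid-width, 118 mm from the hinge line, 12 mm from the front edge. Lid 130 mm long from the hinge, 174 wide, 6 thick; a brass tongue reaches 11 mm past the front edge and 20 mm below the lid's underside. Axes turn with the lid: z outward normal, x to the hinge
- ink_bottle: bystander: standing ink bottle, 48 mm across, 128 mm tall; origin under its centre, z up
- tea_cup: bystander: tea mug, 86 mm across, 88 mm tall; origin under its centre, z up
Not all that is in view belongs to the job. Leave any red look-alike of the part that bears stick_b_mid alone.

How it is judged:
By the outcome, as a careful person would: the job done as asked, in the order asked, and still so for the second after the job is handed in, with the robot touching nothing.
Of corner_l_a, corner_l_b, corner_j_a, corner_j_b only 3 to 4 are there at a start; the rules pass over those that are not, and their reading is None.
Of stick_a, stick_b only 1 to 2 are there at a start; the rules pass over those that are not, and their reading is None.
At some moment in a run one of corner_l_a, corner_l_b, corner_j_a, corner_j_b may be knocked a few centimetres aside while the robot is not near it.
Once in a run the grip may slacken for a moment while it holds something.
It also fails if it takes over 208 s, if anything falls off the work surface, if the arm or the gripper's body presses on something with over 40 N, if the wrist force passes 120 N, or if a joint passes its speed limit or range.

ROBOT

A 6-joint arm with a two-finger parallel gripper is mounted at the origin on a cart in front of the work surface, level with it; the furniture and walls round the work are solid. World frame = base frame: x ahead of the robot, y to its left, z up, the work surface at z = 0. Lengths are in m, angles in rad, forces in N, time in s.
With the tool pointing down it reaches from about 0.35 to 0.975 m from the base axis. Payload 4.9 kg.
Tool frame: the origin (TCP) lies at the very end of the fingers, on their centre line; the grasp point (between the pads) lies 19 mm behind it; z points along the fingers, y is the direction in which the jaws open and shut (so a half turn about z gives the same grasp; the last joint's range is limited). The gripper opens to 85 mm and grips with 20 to 120 N. Pads are 22 mm wide; open, the fingers measure 114 mm over their backs; the gripper's body (76 mm by 85 mm) begins 54 mm behind the grasp point. The pads swing forward as they close: fully open they stand 13 mm farther back than shut.
Start: joints at [-0.119, 0.053, 1.613, -0, 1.476, -0.119], TCP at [0.625, 0, 0.231] pointing down, gripper open.
Joint ranges: [-3.01, 3.01], [-1.01, 2.22], [0.06, 2.58], [-1.02, 4.17], [0.09, 2.62], [-3.14, 3.14]. Speed limits (rad/s): [2.57, 2.57, 3.14, 3.14, 3.14, 3.14].

INTERFACE

Orientations are given as a rotation vector (axis times angle).
In Python, from station import ctrl gives the robot as it stands.
- The arm moves only by the tool step_arm, never from a script. Its argument "moves" is a list of rows, each a list of 5 numbers: the opening, from 0 (shut) to 1 (fully open), then the shift along the world's x, y, z in m, then the turn about the world's z in degrees. A call has 1 to 20 rows; each row shifts and turns the pose as measured when the row begins; what a row does not reach is not made up. A row lasts 1/8 s, in which the tool goes at most 62.5 mm and 10.7 degrees, less where a joint would pass 70% of its speed; a pose out of reach is approached as far as the arm can. A call is refused whole if a number of a shift passes 0.0625 or a number of a turn 10.7, either way. A call with a gripper value outside its range is refused whole. The fingers move at their own pace and stop on an object; "newtons" is the grip in N (left out, the last holds). Time passes only in rows, so rows that do not move let the fingers close. It gives the time, the measured TCP pose, the force and the opening at its end, in the units of the state.
- ctrl.get_obs(): the state, without advancing time (a new reading comes with each control period).
- ctrl.get_image(name): name is "scene" or "side" or "wrist"; returns a dict with "color" (420x560x3 uint8, red, green, blue), "camera_matrix" (3x3 intrinsics, pixels), "R" (3x3) and "t" (3): a world point X has camera coordinates R X + t; the wrist camera has in their place "T_tool_cam" (4x4, takes a point from camera to tool coordinates, whose origin is the TCP and whose axes are the flange's). Camera axes: x right, y down, z forward; pixel columns grow to the right and rows downward; lengths in m; the calibration is good to about 2 mm. A picture is of the moment at which its call begins: read the wrist's pose just before it. There is no depth.
- ctrl.finish_job(): hands the job in, once; it reports no verdict.
Trained networks look in a picture, given as the dict that the camera call returned (one of the last four; its "shot" number tells which), for a name from the list of things; names that differ only in an ending like _2 or _b are one class to them, and where a whole thing is asked for, a point or a joint stands for the part that bears it (a point fixed in the world has none). Each returns a list of dicts, best first, with "p" (0 to 1); they miss things now and then, are a little off and sometimes report something else, mostly with a low value. They report only what shows in the picture. A call takes as long as a camera call. They do not tell look-alikes from the thing itself.
- ctrl.spot_in(picture, query): "bbox" ([left, top, right, bottom] in pixels, round what is visible of it).
The state is a dict: "t": time; "q": joint angles; "dq": joint speeds; "effort": joint torques, N m; "tool_pos": TCP position; "tool_rot": TCP orientation; "contact_force": force on the tool from outside, world axes, zero at the start; "wrist_torque": the same for the moment, N m; "opening": finger opening in m.
Only numpy, scipy, OpenCV 4.12 (cv2) and the standard library are available. Lean on these libraries where they do the work, as an engineer would, in place of code of your own. Each camera call takes 0.05 s, during which the arm holds its last target.

## Working session

There is one attempt and no reset: what is moved stays moved. The work goes in short steps, Python scripts to look and compute and a tool call to move; the robot and the scene stay as the last step left them, time stands still between calls to the robot, and variables do not carry over. Pictures are saved under pics/ and viewed, and the job is handed in when it is done.

Besides the shell and the picture viewer there is one more tool, called after ">>>" in YAML: its name, and indented under it one key for each argument. step_arm: Moves the arm, as the interface text tells. Its arguments: {"type":"object","properties":{"moves":{"type":"array","items":{"type":"array","items":{"type":"number"}}},"newtons":{"type":"number"}},"required":["moves"]}

```bash
ls; mkdir -p pics; cat > h.py <<'E'
import numpy as np, cv2
from scipy.spatial.transform import Rotation as Ro
from station import ctrl
def pic(name,fn,boxes=()):
    o=ctrl.get_obs()
    p=ctrl.get_image(name)
    if name=='wrist':
        T=np.eye(4);T[:3,:3]=Ro.from_rotvec(o['tool_rot']).as_matrix();T[:3,3]=o['tool_pos']
        C=T@np.array(p['T_tool_cam']);p['Rw']=C[:3,:3].T;p['tw']=-C[:3,:3].T@C[:3,3]
    else:
        p['Rw']=np.array(p['R']);p['tw']=np.array(p['t'])
    im=cv2.cvtColor(p['color'],cv2.COLOR_RGB2BGR)
    cv2.imwrite('pics/'+fn+'.png',im)
    np.savez('pics/'+fn+'.npz',K=p['camera_matrix'],R=p['Rw'],t=p['tw'])
    return p
def back(fn,uv,z):
    d=np.load('pics/'+fn+'.npz');K,R,t=d['K'],d['R'],d['t']
    r=R.T@np.linalg.solve(K,np.array([uv[0],uv[1],1.]));c=-R.T@t
    return c+r*(z-c[2])/r[2]
def proj(fn,X):
    d=np.load('pics/'+fn+'.npz');x=d['K']@(d['R']@np.array(X)+d['t']);return x[:2]/x[2]
def big(fn,out=None,box=None,s=None):
    im=cv2.imread('pics/'+fn+'.png')
    x0,y0=0,0
    if box: x0,y0,x1,y1=box; im=im[y0:y1,x0:x1]
    s=s or min(800/im.shape[1],600/im.shape[0])
    im=cv2.resize(im,None,fx=s,fy=s,interpolation=cv2.INTER_CUBIC)
    cv2.imwrite('pics/'+(out or fn+'_b')+'.png',im);print('scale',s,'off',x0,y0)
E
python3 - <<'E'
from h import *
for n in ['scene','side','wrist']:
    p=pic(n,n+'0'); print(n, -p['Rw'].T@p['tw'])
    big(n+'0')
    for q in ['corner_l_a_grip','corner_j_a_grip','stick_a_mid','stick_b_mid','box_left','box_right','stick_tray','lid_left','lid_right','ink_bottle','tea_cup']:
        print(q,[(np.round(d['bbox']).astype(int).tolist(),round(d['p'],2)) for d in ctrl.spot_in(p,q)])
print(ctrl.get_obs())
E
```

```text
pics
scene [0.04591233 0.84323635 1.17071081]
scale 1.4285714285714286 off 0 0
corner_l_a_grip [([171, 176, 223, 250], 0.5), ([315, 148, 349, 160], 0.4)]
corner_j_a_grip [([269, 220, 312, 238], 0.87), ([361, 148, 399, 185], 0.38)]
stick_a_mid [([222, 237, 234, 259], 0.43)]
stick_b_mid [([263, 274, 298, 288], 0.78), ([270, 174, 281, 192], 0.45), ([288, 312, 312, 348], 0.27)]
box_left [([172, 175, 269, 278], 0.73)]
box_right [([228, 120, 303, 213], 0.59)]
stick_tray [([198, 292, 266, 354], 0.57), ([220, 239, 233, 260], 0.26)]
lid_left [([175, 177, 226, 254], 0.73)]
lid_right [([231, 116, 263, 189], 0.76)]
ink_bottle [([289, 311, 312, 341], 0.66), ([175, 181, 268, 280], 0.56)]
tea_cup [([362, 147, 400, 183], 0.82)]
side [ 0.72443506 -0.98477244  1.0539746 ]
scale 1.4285714285714286 off 0 0
corner_l_a_grip [([294, 169, 356, 223], 0.64)]
corner_j_a_grip [([323, 203, 345, 279], 0.74), ([261, 215, 294, 227], 0.73)]
stick_a_mid [([275, 206, 346, 292], 0.75), ([242, 250, 263, 280], 0.63), ([162, 260, 209, 309], 0.58), ([318, 192, 324, 206], 0.54)]
stick_b_mid [([297, 251, 307, 275], 0.7), ([2
[... 940 characters left out ...]
8, 420], 0.52)]
{'t': 1.8, 'q': array([-1.19003723e-01,  5.26748599e-02,  1.61290970e+00,  2.70858799e-05,
        1.47594238e+00, -1.19013703e-01]), 'dq': array([-8.50900157e-04,  6.68144232e-06,  2.80801984e-04, -2.36256585e-03,
        1.88971578e-03, -7.00909238e-04]), 'effort': array([-1.47058799e-04, -3.93676543e+01, -3.70448148e+01, -1.32022110e-04,
        6.45822747e-04, -7.17179148e-06]), 'tool_pos': array([6.24994104e-01, 6.38415683e-06, 2.31313373e-01]), 'tool_rot': array([2.22140849e+00, 2.22142497e+00, 9.70974883e-05]), 'contact_force': array([ 0.04614   , -0.05182261,  0.04527196]), 'wrist_torque': array([ 0.01398843, -0.02711107,  0.01292153]), 'opening': 0.08545699030869282}
```

View pics/scene0_b.png

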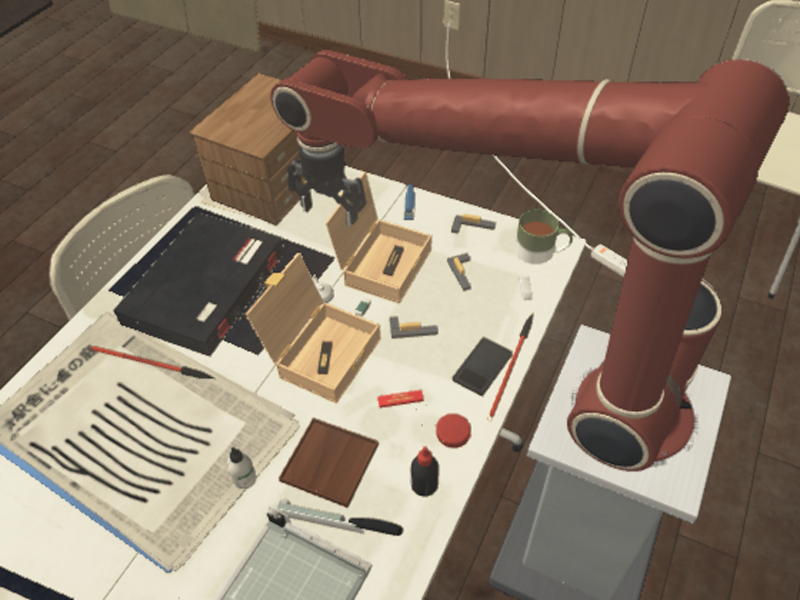

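View pics/side0_b.png

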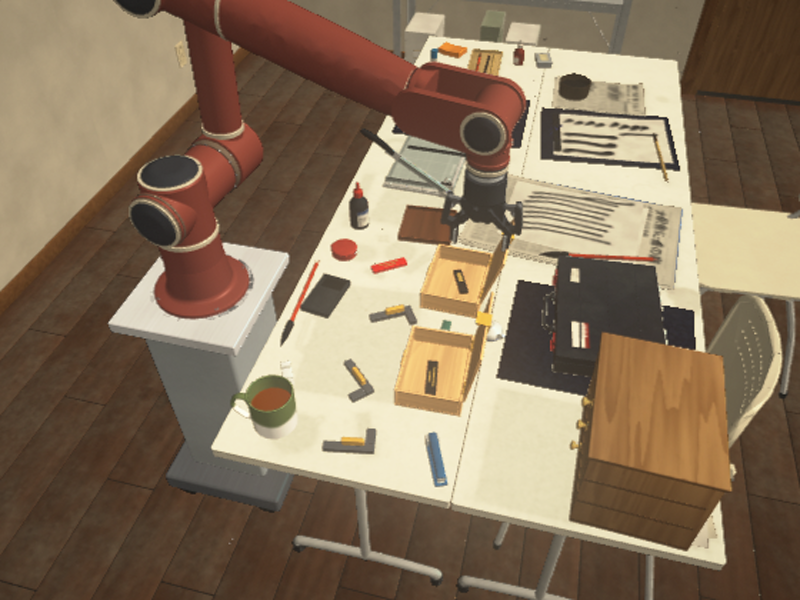

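View pics/wrist0_b.png

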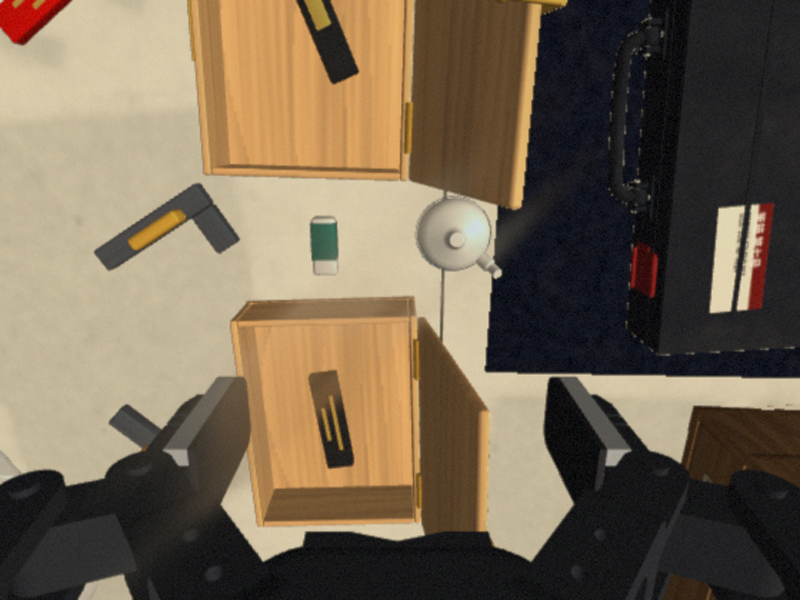

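```bash
python3 - <<'E'
from h import *
s=1.4285714
P=lambda f,l,z:[np.round(back(f,(u/s,v/s),z),3).tolist() for u,v in l]
print('side weights', P('side0',[(398,313),(360,380),(352,440)],.012))
print('scene weights', P('scene0',[(413,327),(458,270),(473,222)],.012))
print('w1 wrist', P('wrist0',[(155,230),(100,255),(195,190),(230,243)],.012))
print('boxR rim wrist',P('wrist0',[(234,320),(259,525),(414,297),(412,520)],.046))
print('boxL rim wrist',P('wrist0',[(206,173),(404,180)],.046))
print('stickR',P('wrist0',[(331,418),(322,372),(342,467)],.015),'stickL',P('wrist0',[(343,77),(317,8)],.015))
print('boxes side',P('side0',[(421,300),(467,314),(394,398),(464,413)],.046))
print('boxes scene',P('scene0',[(279,372),(330,398),(379,326),(343,265),(397,300),(431,239)],.046))
print('tray scene',P('scene0',[(279,465),(350,504),(378,457),(312,420)],.014),P('side0',[(398,239),(452,243)],.014))
print('mug',P('side0',[(275,435)],0),'bottle',P('scene0',[(424,492)],0))
print('white bottle',P('scene0',[(240,485)],0),'teapot?',P('wrist0',[(455,238)],.04))
E
```

```text
side weights [[0.466, 0.01, 0.012], [0.439, -0.189, 0.012], [0.465, -0.327, 0.012]]
scene weights [[0.45, 0.005, 0.012], [0.43, -0.179, 0.012], [0.458, -0.332, 0.012]]
w1 wrist [[0.451, 0.007, 0.012], [0.408, -0.012, 0.012], [0.483, 0.035, 0.012], [0.504, -0.003, 0.012]]
boxR rim wrist [[0.513, -0.05, 0.046], [0.517, -0.222, 0.046], [0.637, -0.033, 0.046], [0.638, -0.218, 0.046]]
boxL rim wrist [[0.505, 0.05, 0.046], [0.63, 0.045, 0.046]]
stickR [[0.573, -0.145, 0.015], [0.567, -0.104, 0.015], [0.58, -0.191, 0.015]] stickL [[0.59, 0.109, 0.015], [0.575, 0.15, 0.015]]
boxes side [[0.513, 0.027, 0.046], [0.617, 0.009, 0.046], [0.522, -0.241, 0.046], [0.656, -0.243, 0.046]]
boxes scene [[0.619, 0.234, 0.046], [0.504, 0.244, 0.046], [0.5, 0.056, 0.046], [0.644, -0.059, 0.046], [0.498, -0.02, 0.046], [0.508, -0.209, 0.046]]
tray scene [[0.528, 0.386, 0.014], [0.381, 0.397, 0.014], [0.379, 0.298, 0.014], [0.523, 0.282, 0.014]] [[0.404, 0.254, 0.014], [0.536, 0.271, 0.014]]
mug [[0.319, -0.344, 0.0]] bottle [[0.281, 0.317, 0.0]]
white bottle [[0.575, 0.443, 0.0]] teapot? [[0.665, 0.007, 0.04]]
```

>>> step_arm:
  moves:
    - [1,-0.03,-0.055,0.015,0]
    - [1,-0.03,-0.055,0.015,0]
    - [1,-0.03,-0.055,0.015,0]
    - [1,-0.03,-0.055,0.015,0]
    - [1,-0.03,-0.055,0.01,0]
    - [1,0,0,0,0]

```text
t: 2.55
tool_pos: [0.4749, -0.2718, 0.3011]
tool_rot: [2.216, 2.223, -0.002]
contact_force: [-0.3, 0.5, 0.2]
opening: 0.0853
```

```bash
python3 - <<'E'
from h import *
p=pic('wrist','w1');big('w1');o=ctrl.get_obs();print(o['t'],o['tool_pos'])
for q in ['corner_l_a_grip','corner_j_a_grip']:
        print(q,[(np.round(d['bbox']).astype(int).tolist(),round(d['p'],2)) for d in ctrl.spot_in(p,q)])
E
```

```text
scale 1.4285714285714286 off 0 0
2.6 [ 0.47567136 -0.27024054  0.30055915]
corner_l_a_grip [([434, 1, 559, 124], 0.23)]
corner_j_a_grip []
```

View pics/w1_b.png

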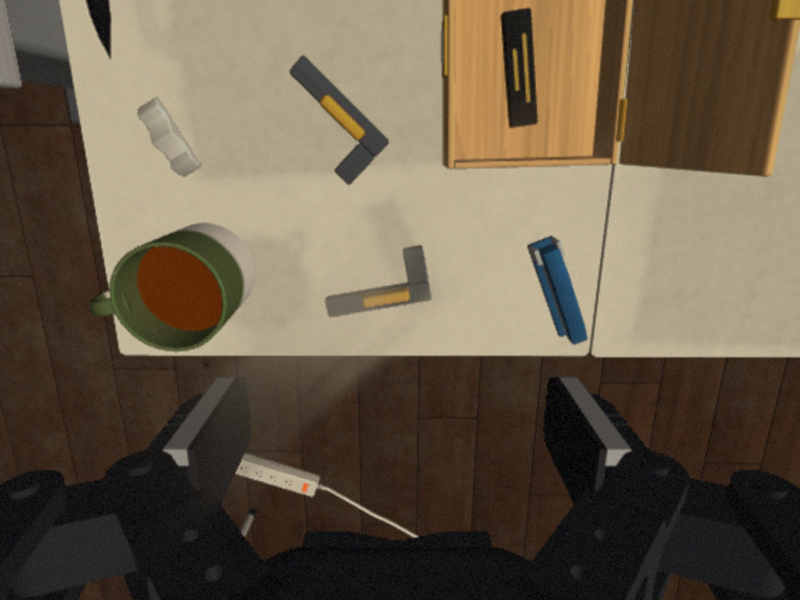

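```bash
python3 - <<'E'
from h import *
s=1.4285714
P=lambda f,l,z:[np.round(back(f,(u/s,v/s),z),4).tolist() for u,v in l]
def bar(f,a,b):
    A,B=[np.array(back(f,(q[0]/s,q[1]/s),.028)) for q in (a,b)]
    d=B-A; print('bar',f,np.round((A+B)/2,4),'len',round(np.linalg.norm(d),4),'ang',round(np.degrees(np.arctan2(d[1],d[0])),1))
bar('w1',(326,99),(360,134)); bar('w1',(364,300),(410,295)); bar('wrist0',(131,244),(184,214))
print('w2',P('w1',[(291,70),(303,57),(387,142),(373,153)],.012)); print('w3',P('w1',[(327,305),(430,292)],.012))
print('boxR rim',P('w1',[(447,166),(617,161)],.046),'stick',P('w1',[(502,13),(530,9),(537,122),(510,126),(519,67)],.015))
print('mug',P('w1',[(165,280)],.088), P('w1',[(122,350),(590,355)],0))
print(proj('w1',[.5,-.27,0])*s)
d=np.load('pics/w1.npz');print(d['R'].round(3),(-d['R'].T@d['t']).round(3))
E
python3 - <<'E'
import cv2,sys
sys.path.insert(0,'.')
import os; os.chdir('.')
from h import *
big('w1','w1z',(200,20,480,230))
big('wrist0','w0z',(50,80,330,290))
E
```

```text
bar w1 [ 0.4339 -0.1864  0.028 ] len 0.0364 ang -45.0
bar w1 [ 0.4676 -0.3343  0.028 ] len 0.04 ang 6.7
bar wrist0 [0.4603 0.0105 0.028 ] len 0.0447 ang 27.9
w2 [[0.3922, -0.1513, 0.012], [0.4021, -0.1419, 0.012], [0.4677, -0.2055, 0.012], [0.4561, -0.2142, 0.012]]
w3 [[0.4132, -0.3468, 0.012], [0.5058, -0.3342, 0.012]]
boxR rim [[0.5141, -0.2224, 0.046], [0.6438, -0.2183, 0.046]] stick [[0.5552, -0.1111, 0.015], [0.5762, -0.1083, 0.015], [0.5885, -0.1896, 0.015], [0.567, -0.1927, 0.015], [0.5709, -0.1488, 0.015]]
mug [[0.3064, -0.3017, 0.088]] [[0.2145, -0.3968, 0.0], [0.6613, -0.4008, 0.0]]
[424.149581   218.26557241]
[[ 1.     0.003  0.001]
 [ 0.003 -0.956  0.295]
 [ 0.002 -0.295 -0.956]] [ 0.475 -0.199  0.443]
scale 2.857142857142857 off 200 20
scale 2.857142857142857 off 50 80
```

View pics/w1z.png

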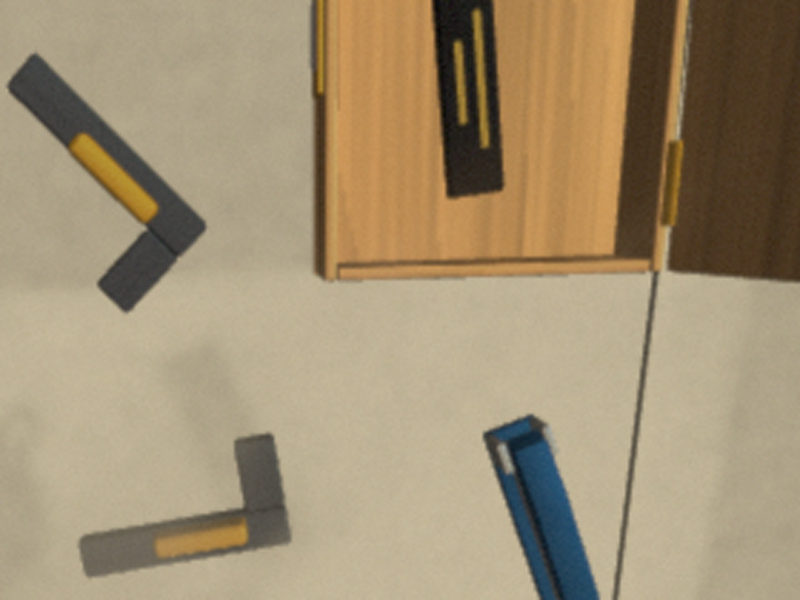

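View pics/w0z.png

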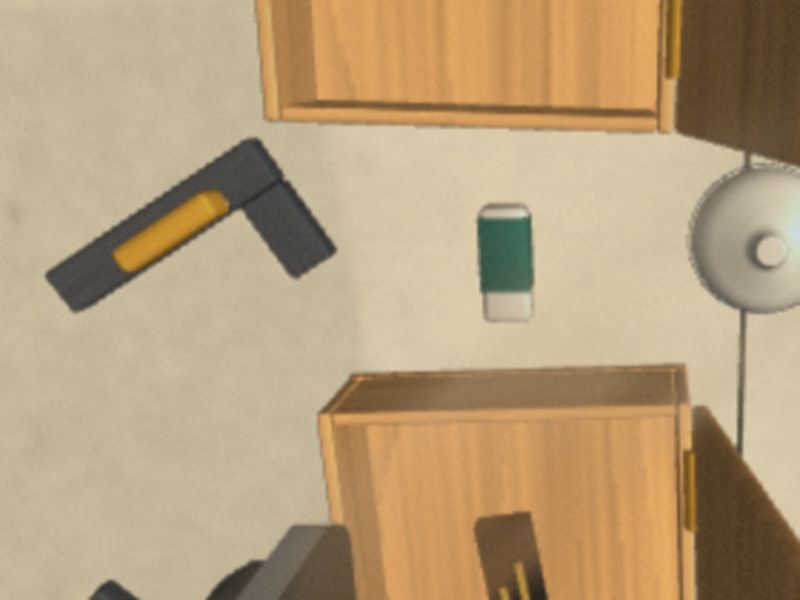

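>>> step_arm:
  moves:
    - [0.55,0.024,0.03,-0.02,4]
    - [0.55,0.024,0.03,-0.03,4.4]
    - [0.55,0.024,0.03,-0.05,0]
    - [0.55,0.023,0.031,-0.05,0]
    - [0.55,0,0,0,0]
    - [0.55,0,0,0,0]

```text
t: 3.45
tool_pos: [0.5749, -0.1358, 0.1482]
tool_rot: [2.019, 2.406, -0.0]
contact_force: [1.3, 0.3, -0.1]
opening: 0.047
```

```bash
python3 - <<'E'
from h import *
p=pic('wrist','w2');big('w2');o=ctrl.get_obs();print(o['t'],o['tool_pos'],o['tool_rot'],o['opening'])
E
```

```text
scale 1.4285714285714286 off 0 0
3.5 [ 0.57439921 -0.13584605  0.14792209] [-2.02022384e+00 -2.40565302e+00  2.42049459e-04] 0.04694705319084559
```

View pics/w2_b.png

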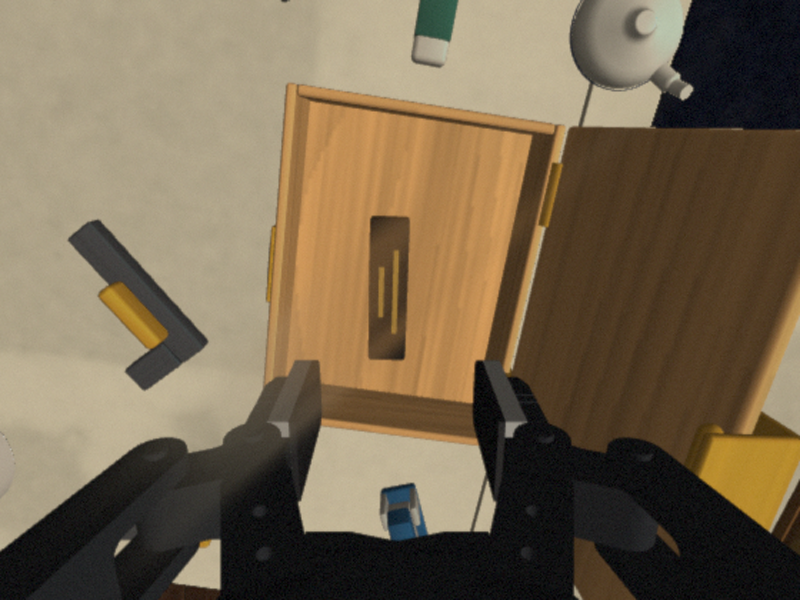

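```bash
cat >> h.py <<'E'
def P(f,l,z,s=800/560): return [np.round(back(f,(u/s,v/s),z),4).tolist() for u,v in l]
def ang():
    o=ctrl.get_obs();M=Ro.from_rotvec(o['tool_rot']).as_matrix();return np.degrees(np.arctan2(M[1,1],M[0,1]))
def st():
    o=ctrl.get_obs();print('t',round(o['t'],2),'pos',o['tool_pos'].round(4),'jawang',round(ang(),1),'open',round(o['opening'],4),'F',np.round(o['contact_force'],1),'q6',o['q'][5].round(2))
E
python3 - <<'E'
from h import *
st()
c=P('w2',[(371,217),(409,217),(405,359),(368,359)],.015);print(c,np.mean(c,axis=0))
r=P('w2',[(288,85),(563,127),(265,424)],.046);print(r)
c=P('w2',[(118,283),(101,293),(167,339),(152,348)],.028);print(c,np.mean(c,axis=0))
E
```

```text
t 3.5 pos [ 0.5744 -0.1358  0.1479] jawang 10.0 open 0.0469 F [ 0.5 -0.1  0.3] q6 -0.53
[[0.5561, -0.1089, 0.015], [0.5766, -0.1053, 0.015], [0.5896, -0.189, 0.015], [0.5679, -0.1929, 0.015]] [ 0.57255  -0.149025  0.015   ]
[[0.5105, -0.0515, 0.046], [0.6373, -0.0474, 0.046], [0.5175, -0.2269, 0.046]]
[[0.4273, -0.1659, 0.028], [0.4182, -0.1733, 0.028], [0.4548, -0.1943, 0.028], [0.4467, -0.2012, 0.028]] [ 0.43675  -0.183675  0.028   ]
```

>>> step_arm:
  moves:
    - [0.5,-0.002,-0.013,-0.04,0]
    - [0.5,0,0,-0.04,0]
    - [0.5,0,0,-0.03,0]
    - [0.5,0,0,0,0]
  newtons: 40

```text
t: 4.0
tool_pos: [0.5773, -0.1539, 0.0457]
tool_rot: [2.013, 2.39, 0.007]
contact_force: [-0.5, -0.5, 0.6]
opening: 0.0428
```

```bash
python3 - <<'E'
from h import *
st()
E
```

```text
t 4.0 pos [ 0.5773 -0.1539  0.0457] jawang 9.8 open 0.0428 F [-0.5 -0.5  0.6] q6 -0.56
```

>>> step_arm:
  moves:
    - [0.5,-0.004,0.004,-0.02,0]
    - [0.5,0,0,-0.013,0]
    - [0.5,0,0,0,0]
    - [0.5,0,0,0,0]

```text
t: 4.5
tool_pos: [0.5766, -0.1517, 0.0167]
tool_rot: [2.008, 2.382, 0.012]
contact_force: [0.4, -0.1, 0.3]
opening: 0.0428
```

>>> step_arm:
  moves:
    - [0.5,-0.004,0.002,-0.009,0]
    - [0.5,0,0,0,0]
    - [0,0,0,0,0]
    - [0,0,0,0,0]
    - [0,0,0,0,0]
    - [0,0,0,0,0]

```text
t: 5.25
tool_pos: [0.5733, -0.1498, 0.0084]
tool_rot: [2.006, 2.381, 0.013]
contact_force: [-0.5, 0.6, -0.5]
opening: 0.0204
```

>>> step_arm:
  moves:
    - [0,0,0,0.05,0]
    - [0,0,0,0.055,0]
    - [0,-0.01,0.03,0.05,-4]
    - [0,-0.018,0.055,0.03,-6]
    - [0,-0.018,0.055,0,0]
    - [0,-0.018,0.055,0,0]
    - [0,-0.018,0.055,0,0]
    - [0,-0.015,0.05,0,0]
    - [0,-0.01,0.03,0,0]
    - [0,0,0,0,0]
    - [0,0,0,0,0]

```text
t: 6.62
tool_pos: [0.4608, 0.1872, 0.1982]
tool_rot: [2.215, 2.188, 0.02]
contact_force: [-0.5, 0.9, -0.4]
opening: 0.021
```

```bash
python3 - <<'E'
from h import *
st()
p=pic('wrist','w3');big('w3')
E
```

```text
t 6.62 pos [0.4608 0.1872 0.1982] jawang -0.7 open 0.021 F [-0.5  0.9 -0.4] q6 0.26
scale 1.4285714285714286 off 0 0
```

View pics/w3_b.png

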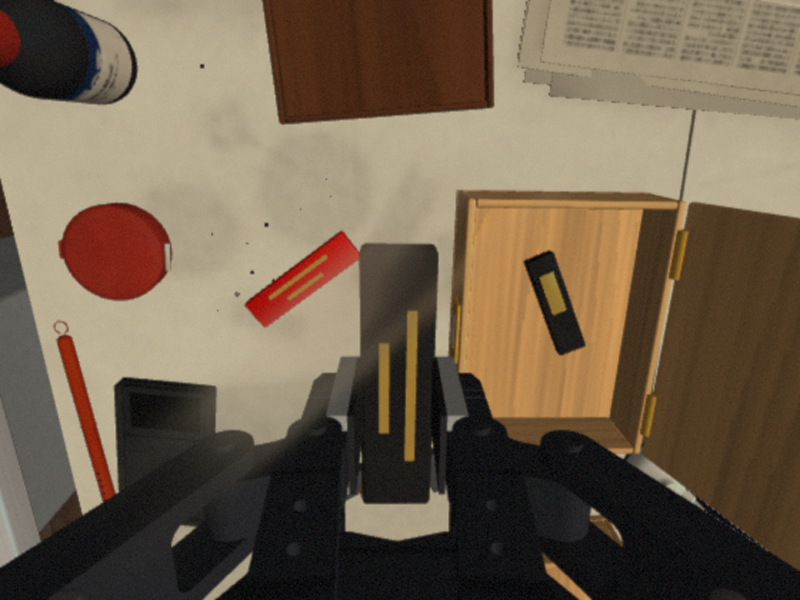

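```bash
python3 - <<'E'
from h import *
print('tray',P('w3',[(281,122),(492,105),(265,0),(493,0)],.014))
print('boxL',P('w3',[(458,191),(685,204),(641,451)],.046))
c=P('w3',[(525,259),(550,251),(584,344),(560,354)],.015);print('stick',c,np.mean(c,axis=0))
E
```

```text
tray [[0.3973, 0.2664, 0.014], [0.5259, 0.2747, 0.014], [0.3935, 0.3323, 0.014], [0.5239, 0.3316, 0.014]]
boxL [[0.5017, 0.227, 0.046], [0.6361, 0.2173, 0.046], [0.633, 0.0475, 0.046]]
stick [[0.5523, 0.1778, 0.015], [0.5687, 0.1829, 0.015], [0.5984, 0.115, 0.015], [0.5819, 0.1077, 0.015]] [0.575325 0.14585  0.015   ]
```

>>> step_arm:
  moves:
    - [0,-0.006,0.04,0,3]
    - [0,-0.007,0.05,0,0]
    - [0,-0.007,0.035,-0.04,0]
    - [0,-0.005,0.015,-0.05,0]
    - [0,0,0,-0.03,0]
    - [0,0,0,0,0]
    - [0,0,0,0,0]

```text
t: 7.55
tool_pos: [0.4417, 0.3246, 0.078]
tool_rot: [2.17, 2.228, 0.029]
contact_force: [0.6, -0.1, -0.2]
opening: 0.0205
```

```bash
python3 - <<'E'
from h import *
st()
p=pic('wrist','w4');big('w4')
E
```

```text
t 7.55 pos [0.4417 0.3246 0.078 ] jawang 1.5 open 0.0205 F [ 0.6 -0.1 -0.2] q6 0.49
scale 1.4285714285714286 off 0 0
```

View pics/w4_b.png

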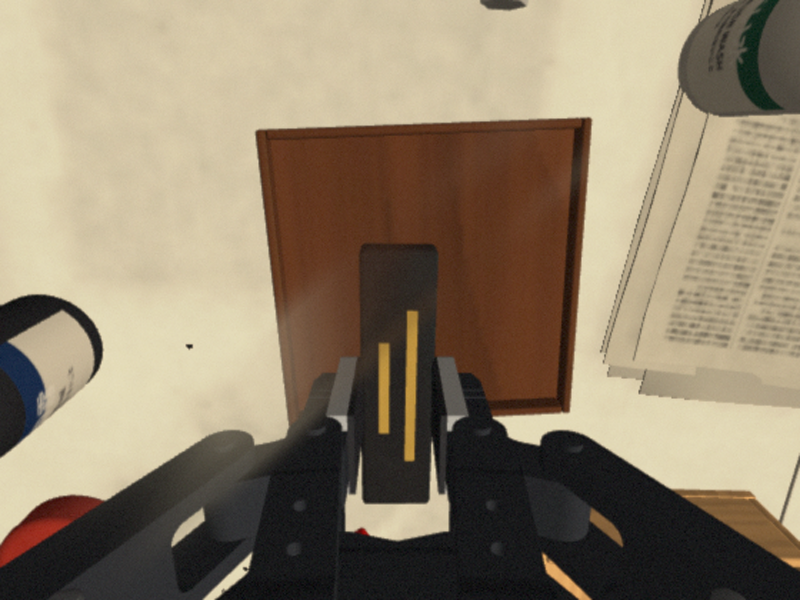

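```bash
python3 - <<'E'
from h import *
c=P('w4',[(258,131),(589,119),(567,411),(292,424)],.014);print('tray',c,np.mean(c,axis=0))
E
```

```text
tray [[0.3891, 0.3969, 0.014], [0.5175, 0.4048, 0.014], [0.5256, 0.2753, 0.014], [0.3975, 0.2678, 0.014]] [0.457425 0.3362   0.014   ]
```

>>> step_arm:
  moves:
    - [0,-0.007,0.009,-0.03,1.5]
    - [0,0,0,-0.025,0]
    - [0,0,0,0,0]
    - [0,0,0,0,0]

```text
t: 8.1
tool_pos: [0.4413, 0.3355, 0.0311]
tool_rot: [2.141, 2.25, 0.052]
contact_force: [0.2, 0.1, 0.5]
opening: 0.0205
```

```bash
cat >> h.py <<'E'
_st=st
def st():
    _st();o=ctrl.get_obs();print('toolz',Ro.from_rotvec(o['tool_rot']).as_matrix()[:,2].round(4))
E
python3 - <<'E'
from h import *
st()
E
```

```text
t 8.1 pos [0.4413 0.3355 0.0311] jawang 2.8 open 0.0205 F [0.2 0.1 0.5] q6 0.49
toolz [ 4.910e-02 -2.000e-04 -9.988e-01]
```

>>> step_arm:
  moves:
    - [0,-0.006,0,-0.011,0]
    - [0,0,0,0,0]
    - [0,0,0,-0.008,0]
    - [0,0,0,0,0]
    - [0,0,0,0,0]

```text
t: 8.72
tool_pos: [0.4367, 0.3364, 0.0139]
tool_rot: [2.14, 2.248, 0.06]
contact_force: [0.3, -0.7, 0.3]
opening: 0.021
```

```bash
python3 - <<'E'
from h import *
st()
E
```

```text
t 8.72 pos [0.4367 0.3364 0.0139] jawang 2.8 open 0.021 F [ 0.3 -0.7  0.3] q6 0.5
toolz [ 0.0533  0.0022 -0.9986]
```

Lower a bit, release, rise.

>>> step_arm:
  moves:
    - [0,0,0,-0.005,0]
    - [0,0,0,0,0]
    - [0.4,0,0,0,0]
    - [0.4,0,0,0,0]
    - [0.4,0,0,0.02,0]
    - [0.4,0,0,0.05,0]
    - [0.4,0.005,-0.02,0.05,0]
    - [0.5,0.01,-0.03,0.03,5]
    - [0.5,0.02,-0.05,0.02,8]
    - [0.5,0.02,-0.04,0.02,7]
    - [0.5,0.02,-0.02,0,0]
    - [0.5,0,0,0,0]

```text
t: 10.22
tool_pos: [0.513, 0.171, 0.2075]
tool_rot: [1.699, 2.597, 0.072]
contact_force: [-0.8, 0.1, -1.1]
opening: 0.0428
```

```bash
python3 - <<'E'
from h import *
st()
p=pic('wrist','w5');big('w5')
E
```

```text
t 10.22 pos [0.513  0.171  0.2075] jawang 23.6 open 0.0428 F [-0.8  0.1 -1.1] q6 -0.23
toolz [ 0.0565  0.0187 -0.9982]
scale 1.4285714285714286 off 0 0
```

View pics/w5_b.png

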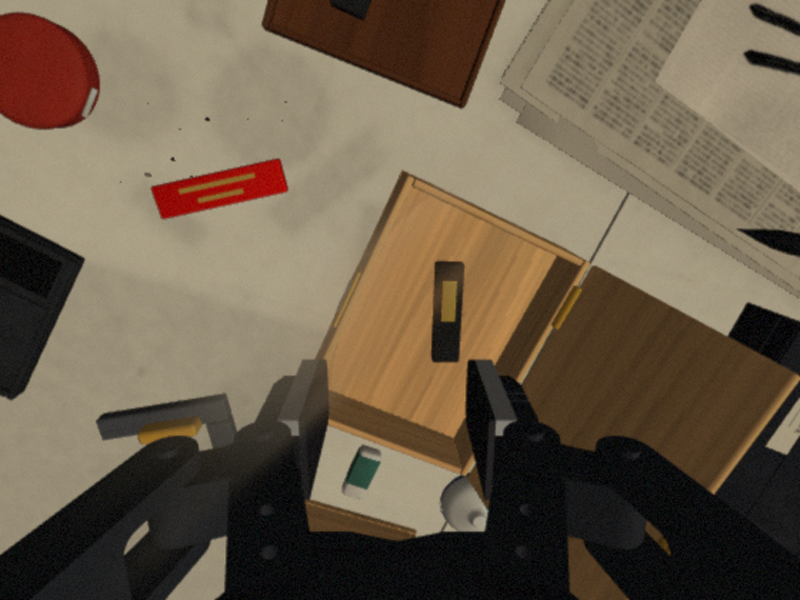

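```bash
python3 - <<'E'
from h import *
c=P('w5',[(435,262),(463,262),(459,361),(433,361)],.015);m=np.mean(c,axis=0);print('stick',c,m)
d=np.mean(c[:2],axis=0)-np.mean(c[2:],axis=0);print(np.degrees(np.arctan2(-d[0],d[1])))
print('boxL',P('w5',[(404,172),(585,265)],.046))
print(P('w5',[(462,478)],.046))
print('d',m-ctrl.get_obs()['tool_pos'])
E
```

```text
stick [[0.552, 0.1754, 0.015], [0.5699, 0.1829, 0.015], [0.5998, 0.1145, 0.015], [0.5821, 0.1073, 0.015]] [0.57595  0.145025 0.015   ]
23.728391075952477
boxL [[0.505, 0.2232, 0.046], [0.6341, 0.2163, 0.046]]
[[0.6305, 0.0434, 0.046]]
d [ 0.06344543 -0.02676413 -0.19253617]
```

>>> step_arm:
  moves:
    - [0.5,0.03,-0.013,-0.04,0]
    - [0.5,0.025,-0.009,-0.05,0]
    - [0.5,0.007,-0.005,-0.04,0]
    - [0.5,0,0,-0.02,0]
    - [0.5,0,0,0,0]

```text
t: 10.9
tool_pos: [0.5726, 0.1502, 0.0537]
tool_rot: [1.69, 2.605, 0.076]
contact_force: [-0.0, 0.6, -1.1]
opening: 0.0427
```

```bash
python3 - <<'E'
from h import *
st()
E
```

```text
t 10.9 pos [0.5726 0.1502 0.0537] jawang 24.1 open 0.0427 F [-0.   0.6 -1.1] q6 -0.3
toolz [ 0.0564  0.022  -0.9982]
```

>>> step_arm:
  moves:
    - [0.5,0.004,-0.004,-0.02,0]
    - [0.5,0,-0.001,-0.018,0]
    - [0.5,0,0,0,0]
    - [0.5,0,0,-0.007,0]
    - [0.5,0,0,0,0]

```text
t: 11.52
tool_pos: [0.578, 0.1466, 0.0087]
tool_rot: [1.685, 2.604, 0.081]
contact_force: [-0.4, 0.2, 0.3]
opening: 0.0427
```

>>> step_arm:
  moves:
    - [0,-0.002,-0.001,0,0]
    - [0,0,0,0,0]
    - [0,0,0,0,0]
    - [0,0,0,0,0]
    - [0,0,0,0.05,0]
    - [0,0,0,0.05,0]
    - [0,-0.01,0.03,0.02,-7]
    - [0,-0.02,0.05,0,-7]
    - [0,-0.02,0.05,0,-6]
    - [0,-0.02,0.04,0,0]
    - [0,-0.01,0.02,0,0]
    - [0,0,0,0,0]
    - [0,0,0,0,0]

```text
t: 13.15
tool_pos: [0.4935, 0.3402, 0.1345]
tool_rot: [2.122, 2.25, 0.077]
contact_force: [-0.4, -0.5, -0.5]
opening: 0.0184
```

```bash
python3 - <<'E'
from h import *
st()
p=pic('wrist','w6');big('w6')
E
```

```text
t 13.15 pos [0.4935 0.3402 0.1345] jawang 3.4 open 0.0184 F [-0.4 -0.5 -0.5] q6 0.44
toolz [ 0.0691  0.0032 -0.9976]
scale 1.4285714285714286 off 0 0
```

View pics/w6_b.png

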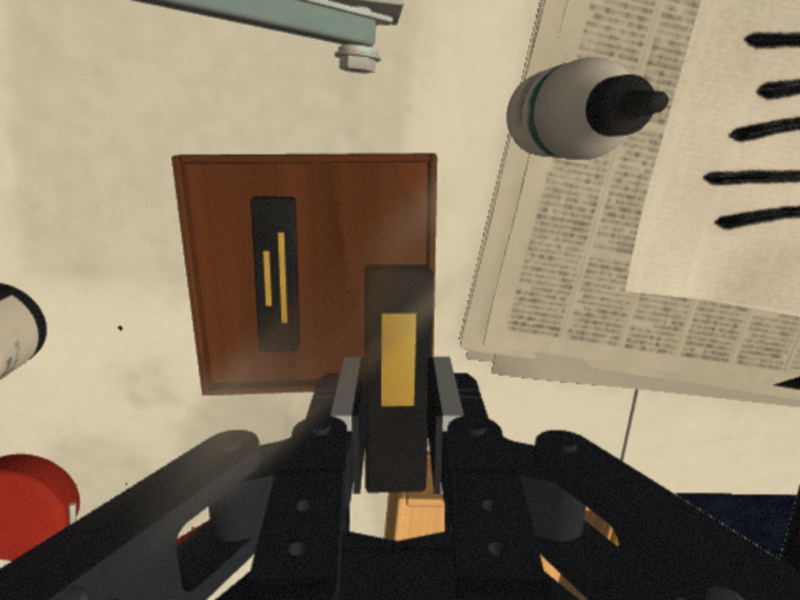

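>>> step_arm:
  moves:
    - [0,-0.006,-0.002,-0.05,0]
    - [0,-0.002,0,-0.045,0]
    - [0,0,0,-0.01,0]
    - [0,0,0,0,0]

```text
t: 13.7
tool_pos: [0.4894, 0.3354, 0.0301]
tool_rot: [2.127, 2.242, 0.085]
contact_force: [0.3, 0.3, -0.1]
opening: 0.0182
```

>>> step_arm:
  moves:
    - [0,-0.004,0.001,-0.012,0]
    - [0,0,0,0,0]
    - [0,0,0,-0.008,0]
    - [0,0,0,0,0]
    - [0.35,0,0,0,0]
    - [0.35,0,0,0,0]
    - [0.4,0,0,0.02,0]
    - [0.4,0,0,0.05,0]
    - [0.4,0,-0.02,0.05,0]
    - [0.4,0,-0.05,0.04,0]
    - [0.4,0,-0.05,0.0,7]
    - [0.4,0,-0.05,0,7]
    - [0.4,0,0,0,7]
    - [0.4,0,0,0,0]
    - [0.4,0,0,0,0]

```text
t: 15.58
tool_pos: [0.4914, 0.1661, 0.1936]
tool_rot: [1.666, 2.595, 0.135]
contact_force: [0.1, -0.0, 0.4]
opening: 0.0341
```

```bash
python3 - <<'E'
from h import *
st()
p=pic('wrist','w7');big('w7')
pic('scene','s7');big('s7','s7z',(180,250,380,400))
E
```

```text
t 15.57 pos [0.4914 0.1661 0.1936] jawang 24.6 open 0.0341 F [ 0.1 -0.   0.4] q6 -0.27
toolz [ 0.0932  0.0438 -0.9947]
scale 1.4285714285714286 off 0 0
scale 4.0 off 180 250
```

View pics/w7_b.png

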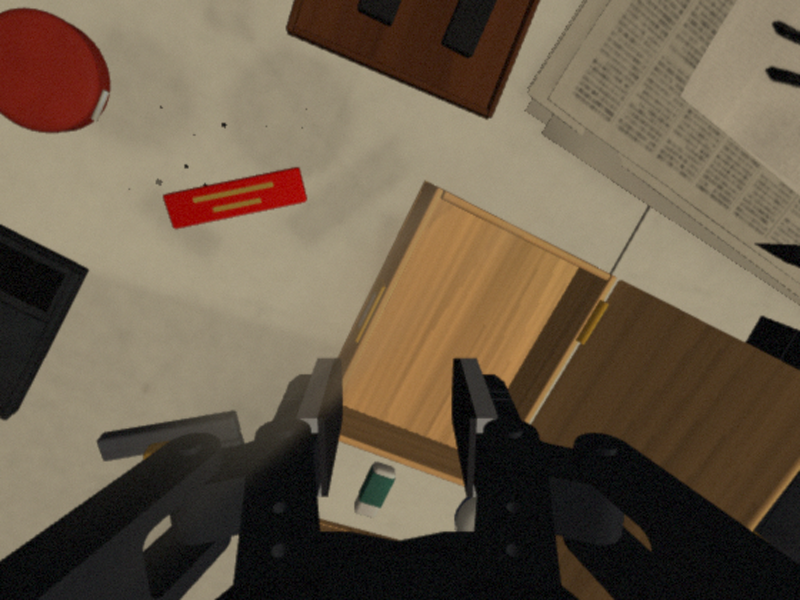

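View pics/s7z.png

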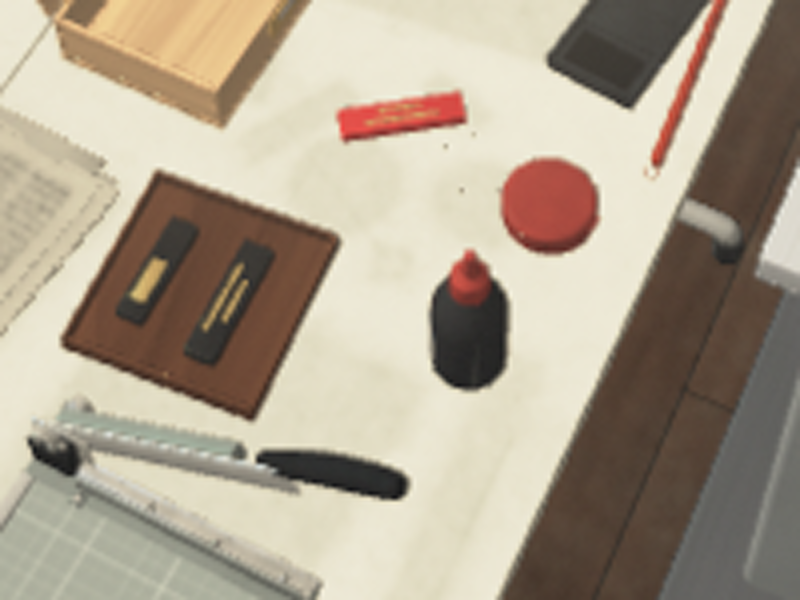

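>>> step_arm:
  moves:
    - [0.4,0,0,0,0]
    - [0.4,0,0,0,0]
    - [0.4,0,0,0,0]
    - [0.4,0,0,0,0]

```text
t: 16.18
tool_pos: [0.4908, 0.1676, 0.1924]
tool_rot: [1.664, 2.599, 0.132]
contact_force: [0.1, -0.1, -0.8]
opening: 0.0342
```

```bash
python3 - <<'E'
from h import *
st()
E
```

```text
t 16.18 pos [0.4908 0.1676 0.1924] jawang 24.8 open 0.0342 F [ 0.1 -0.1 -0.8] q6 -0.27
toolz [ 0.0907  0.0437 -0.9949]
```

>>> step_arm:
  moves:
    - [0.4,-0.02,-0.02,0,10]
    - [0.4,-0.02,-0.02,0,10]
    - [0.4,-0.01,-0.02,0,10]
    - [0.4,0,-0.02,0,10]
    - [0.4,0,-0.02,0,10]
    - [0.4,0,-0.02,0,10]
    - [0.4,0,-0.02,0,10]
    - [0.4,0,0,0,10]
    - [0.4,0,0,0,10]
    - [0.4,0,0,0,0]

```text
t: 17.42
tool_pos: [0.4389, 0.023, 0.1924]
tool_rot: [0.743, -3.023, -0.153]
contact_force: [-0.1, -0.2, -0.4]
opening: 0.0341
```

```bash
python3 - <<'E'
from h import *
st()
p=pic('wrist','w8');big('w8')
E
```

```text
t 17.43 pos [0.4389 0.023  0.1924] jawang 117.6 open 0.0341 F [-0.1 -0.2 -0.4] q6 -2.23
toolz [-0.0471  0.0891 -0.9949]
scale 1.4285714285714286 off 0 0
```

View pics/w8_b.png

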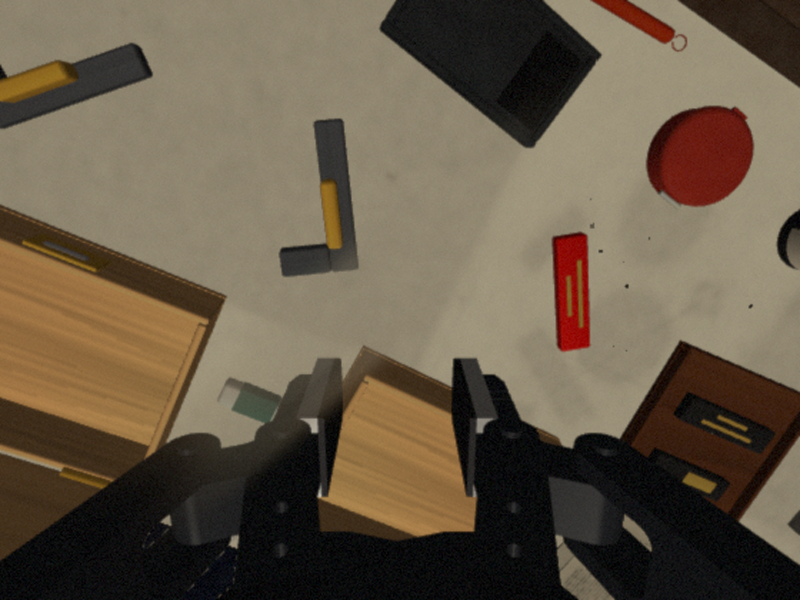

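```bash
cat >> h.py <<'E'
def bar4(f,l,z=.028,s=800/560):
    c=np.array(P(f,l,z,s));m=c.mean(0);a=(c[0]+c[1])/2;b=(c[2]+c[3])/2;d=b-a
    print('bar',m.round(4),'len',np.linalg.norm(d).round(4),'wid',np.linalg.norm(c[0]-c[1]).round(4),'ang',np.degrees(np.arctan2(d[1],d[0])).round(1),'from tool',(m-ctrl.get_obs()['tool_pos']).round(4))
E
python3 - <<'E'
from h import *
big('w8','w8z',(170,70,290,200))
bar4('w8',[(321,181),(334,180),(342,247),(328,249)])
print(P('w8',[(315,121),(342,119),(357,269)],.012))
E
```

```text
scale 4.615384615384615 off 170 70
bar [ 0.4245 -0.0122  0.028 ] len 0.0407 wid 0.0076 ang 31.9 from tool [-0.0143 -0.0353 -0.1644]
[[0.3804, -0.0444, 0.012], [0.3718, -0.0307, 0.012], [0.4513, 0.0187, 0.012]]
```

View pics/w8z.png

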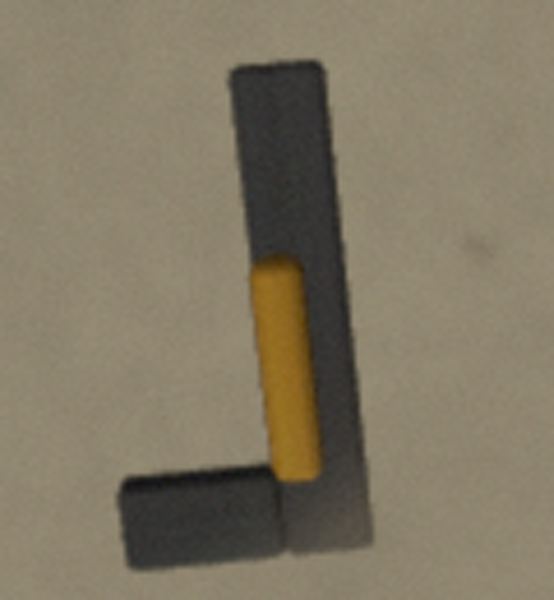

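```bash
python3 - <<'E'
from h import *
p=pic('side','d9');big('d9','d9z',(190,170,330,290))
for q in ['corner_l_a_grip','corner_j_a_grip']:
        print(q,[(np.round(d['bbox']).astype(int).tolist(),round(d['p'],2)) for d in ctrl.spot_in(p,q)])
E
```

```text
scale 5.0 off 190 170
corner_l_a_grip []
corner_j_a_grip [([247, 220, 281, 231], 0.65)]
```

View pics/d9z.png

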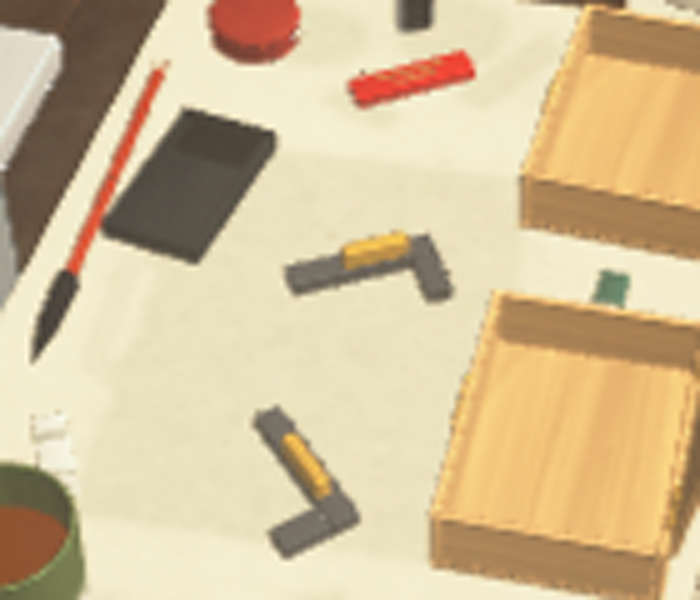

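```bash
python3 - <<'E'
from h import *
print(P('d9',[(190+376/5,170+246/5)],.028,1), P('d9',[(190+305/5,170+462/5)],.028,1))
E
```

```text
[[0.4306, -0.016, 0.028]] [[0.4371, -0.1897, 0.028]]
```

>>> step_arm:
  moves:
    - [0.5,-0.007,-0.017,-0.03,2]
    - [0.5,-0.007,-0.018,-0.04,2]
    - [0.5,0,0,-0.03,0]
    - [0.5,0,0,0,0]
    - [0.5,0,0,0,0]

```text
t: 18.25
tool_pos: [0.4254, -0.0125, 0.0928]
tool_rot: [0.846, -2.999, -0.147]
contact_force: [0.2, -0.5, 0.1]
opening: 0.0427
```

```bash
python3 - <<'E'
from h import *
st()
p=pic('wrist','w10');big('w10')
E
```

```text
t 18.25 pos [ 0.4254 -0.0125  0.0928] jawang 121.5 open 0.0427 F [ 0.2 -0.5  0.1] q6 -2.39
toolz [-0.0473  0.0848 -0.9953]
scale 1.4285714285714286 off 0 0
```

View pics/w10_b.png

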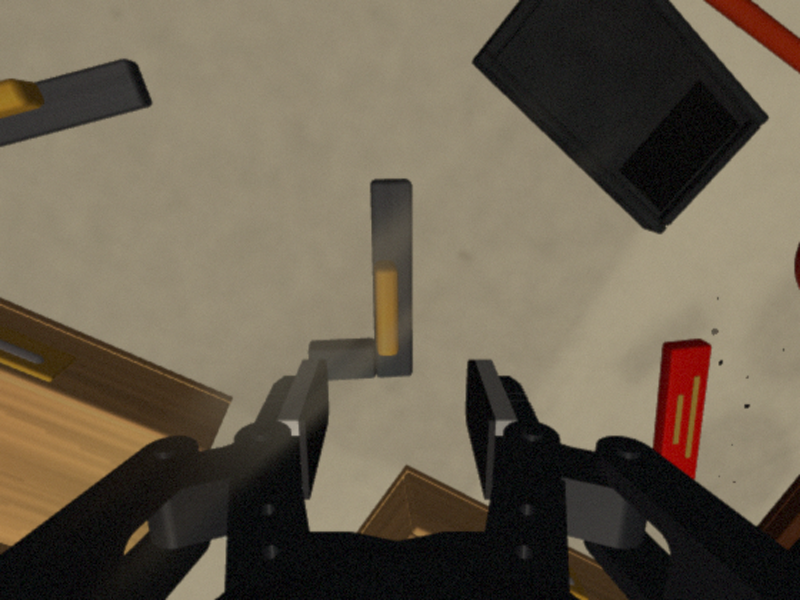

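```bash
python3 - <<'E'
from h import *
bar4('w10',[(375,266),(395,266),(397,354),(378,354)])
E
```

```text
bar [ 0.4239 -0.0131  0.028 ] len 0.0405 wid 0.0084 ang 32.7 from tool [-0.0015 -0.0006 -0.0648]
```

>>> step_arm:
  moves:
    - [0.5,-0.001,-0.001,-0.035,1]
    - [0.5,0,0,-0.03,0]
    - [0.5,0,0,0,0]
    - [0.5,0,0,0,0]
  newtons: 70

```text
t: 18.8
tool_pos: [0.4307, -0.0143, 0.0342]
tool_rot: [0.878, -3.002, -0.136]
contact_force: [0.7, -0.1, -0.1]
opening: 0.0427
```

```bash
python3 - <<'E'
from h import *
st()
E
```

```text
t 18.8 pos [ 0.4307 -0.0143  0.0342] jawang 122.6 open 0.0427 F [ 0.7 -0.1 -0.1] q6 -2.42
toolz [-0.0351  0.0805 -0.9961]
```

>>> step_arm:
  moves:
    - [0.5,-0.006,0.001,-0.012,0]
    - [0.5,0,0,0,0]
    - [0.5,-0.001,0,-0.005,0]
    - [0.5,0,0,0,0]

```text
t: 19.3
tool_pos: [0.4254, -0.0137, 0.0193]
tool_rot: [0.88, -3.006, -0.132]
contact_force: [-0.2, 0.1, -0.2]
opening: 0.0427
```

>>> step_arm:
  moves:
    - [0.5,-0.002,0,-0.004,0]
    - [0.5,0,0,0,0]
    - [0,0,0,0,0]
    - [0,0,0,0,0]
    - [0,0,0,0,0]
    - [0,0,0,0,0]
    - [0,0,0,0,0]

```text
t: 20.18
tool_pos: [0.4236, -0.0142, 0.0164]
tool_rot: [0.88, -3.005, -0.131]
contact_force: [-2.0, 0.2, 1.6]
opening: 0.0082
```

```bash
python3 - <<'E'
from h import *
st()
E
```

```text
t 20.18 pos [ 0.4236 -0.0142  0.0164] jawang 122.7 open 0.0082 F [-2.   0.2  1.6] q6 -2.43
toolz [-0.0304  0.0782 -0.9965]
```

>>> step_arm:
  moves:
    - [0,0,0,0.02,0]
    - [0,0,0,0.03,0]
    - [0,0,0,0.03,0]
    - [0,0,0,0.03,0]
    - [0,0.01,0.015,0.01,-5]
    - [0,0.02,0.03,0,-5]
    - [0,0.025,0.03,0,-5]
    - [0,0.025,0.03,0,-5]
    - [0,0.025,0.03,0,-5]
    - [0,0.02,0.025,0,-5]
    - [0,0.015,0.015,0,-4.7]
    - [0,0,0,0,0]
    - [0,0,0,0,0]

```text
t: 21.8
tool_pos: [0.5629, 0.1683, 0.1308]
tool_rot: [0.087, 3.123, 0.135]
contact_force: [0.4, 0.2, -1.2]
opening: 0.008
```

```bash
python3 - <<'E'
from h import *
st()
p=pic('wrist','w11');big('w11')
E
```

```text
t 21.8 pos [0.5629 0.1683 0.1308] jawang 86.8 open 0.008 F [ 0.4  0.2 -1.2] q6 -1.42
toolz [ 0.0169  0.0859 -0.9962]
scale 1.4285714285714286 off 0 0
```

View pics/w11_b.png

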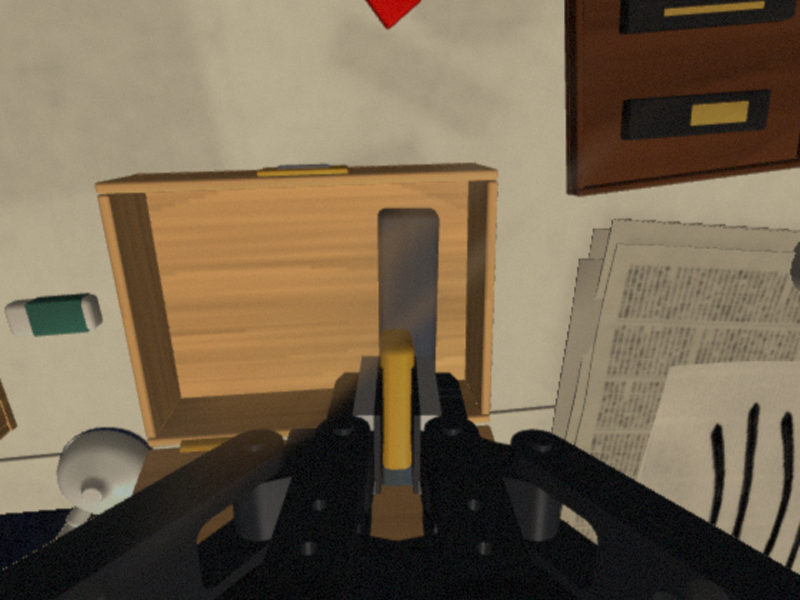

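```bash
python3 - <<'E'
from h import *
c=np.array(P('w11',[(497,168),(98,185),(150,447)],.046));print(c,(c[0]+c[2])/2, np.degrees(np.arctan2(-(c[0]-c[1])[0],(c[0]-c[1])[1])))
E
```

```text
[[0.5069 0.222  0.046 ]
 [0.5035 0.0512 0.046 ]
 [0.6319 0.0469 0.046 ]] [0.5694  0.13445 0.046  ] -1.140397688061999
```

>>> step_arm:
  moves:
    - [0,0.008,0.004,-0.01,1.5]
    - [0,0.007,0.004,-0.02,0]
    - [0,0,0,-0.02,0]
    - [0,0,0,-0.02,0]
    - [0,0,0,0,0]
    - [0,0,0,0,0]

```text
t: 22.6
tool_pos: [0.5773, 0.1744, 0.056]
tool_rot: [0.044, 3.126, 0.135]
contact_force: [0.7, 0.5, -1.4]
opening: 0.0082
```

```bash
python3 - <<'E'
from h import *
st()
p=pic('wrist','w12');big('w12')
E
```

```text
t 22.6 pos [0.5773 0.1744 0.056 ] jawang 88.4 open 0.0082 F [ 0.7  0.5 -1.4] q6 -1.45
toolz [ 0.0136  0.0862 -0.9962]
scale 1.4285714285714286 off 0 0
```

View pics/w12_b.png

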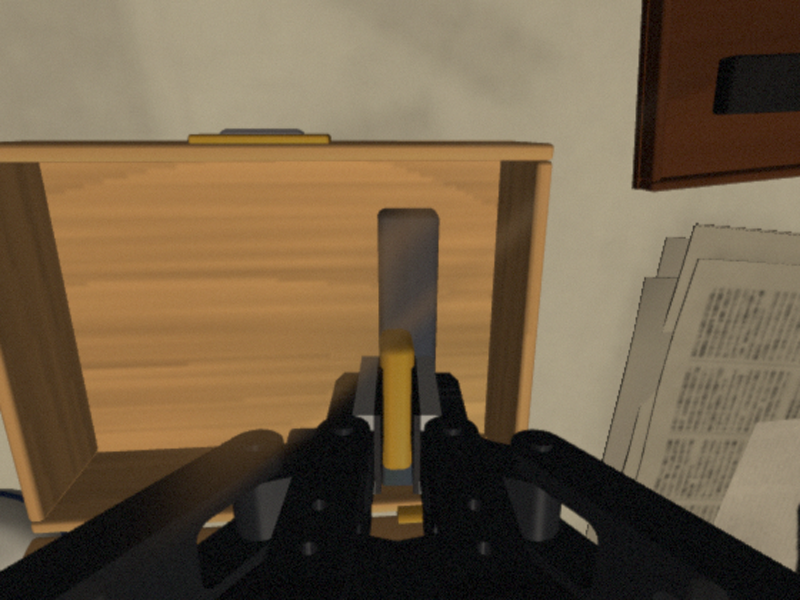

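>>> step_arm:
  moves:
    - [0,0,0,-0.015,0]
    - [0,0,0,-0.012,0]
    - [0,0,0,0,0]
    - [0,0,0,0,0]

```text
t: 23.15
tool_pos: [0.5779, 0.1745, 0.0284]
tool_rot: [0.043, 3.124, 0.136]
contact_force: [-0.0, 0.5, -0.7]
opening: 0.0076
```

>>> step_arm:
  moves:
    - [0,0,0,-0.005,0]
    - [0,0,0,0,0]
    - [0,0,0,-0.002,0]
    - [0,0,0,0,0]

```text
t: 23.65
tool_pos: [0.5788, 0.1747, 0.0221]
tool_rot: [0.043, 3.122, 0.136]
contact_force: [0.7, 0.4, -2.4]
opening: 0.0077
```

>>> step_arm:
  moves:
    - [0.25,0,0,0,0]
    - [0.25,0,0,0,0]
    - [0.25,0,0,0.015,0]
    - [0.3,0,0,0.03,0]
    - [0.4,0,0,0.04,0]
    - [0.4,0,0,0.04,0]
    - [0.4,0,0,0.04,0]
    - [0.5,-0.01,-0.01,0.01,-10]
    - [0.5,-0.01,-0.025,0,-10]
    - [0.5,-0.01,-0.025,0,-10]
    - [0.5,-0.01,-0.025,0,-10]
    - [0.5,-0.01,-0.025,0,-10]
    - [0.5,-0.01,-0.025,0,-10]
    - [0.5,-0.01,-0.025,0,-10]
    - [0.5,-0.01,-0.02,0,-10]
    - [0.5,-0.01,-0.02,0,-10]
    - [0.5,-0.01,-0.02,0,-10]
    - [0.5,0,0,0,0]

```text
t: 25.9
tool_pos: [0.4784, -0.0515, 0.2267]
tool_rot: [2.405, 1.852, 0.062]
contact_force: [0.8, -0.4, -0.0]
opening: 0.0427
```

```bash
python3 - <<'E'
from h import *
st()
p=pic('wrist','w13');big('w13')
E
```

```text
t 25.9 pos [ 0.4784 -0.0515  0.2267] jawang -14.7 open 0.0427 F [ 0.8 -0.4 -0. ] q6 0.02
toolz [ 0.0964 -0.0588 -0.9936]
scale 1.4285714285714286 off 0 0
```

View pics/w13_b.png

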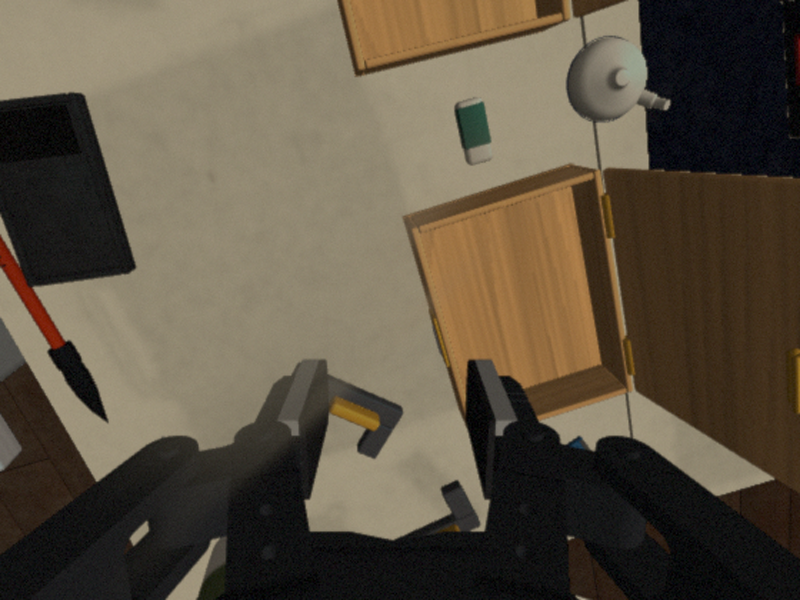

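>>> step_arm:
  moves:
    - [0.5,-0.004,-0.01,0,-10]
    - [0.5,-0.004,-0.01,0,-10]
    - [0.5,-0.004,-0.012,0,-10]
    - [0.5,-0.004,-0.012,0,-10]
    - [0.5,-0.004,-0.012,0,-10]
    - [0.5,-0.004,-0.012,0,-10]
    - [0.5,-0.004,-0.012,0,-10]
    - [0.5,-0.004,-0.012,0,-10]
    - [0.5,-0.004,-0.012,0,-10]
    - [0.5,-0.004,-0.01,0,-10]
    - [0.5,0,-0.01,0,-10]
    - [0.5,0,-0.01,0,-10]
    - [0.5,0,0,0,0]
    - [0.5,0,0,0,0]

```text
t: 27.7
tool_pos: [0.4443, -0.1793, 0.2335]
tool_rot: [2.811, -1.191, -0.097]
contact_force: [-0.8, 0.2, -0.4]
opening: 0.0427
```

```bash
python3 - <<'E'
from h import *
st()
p=pic('wrist','w14');big('w14')
E
```

```text
t 27.7 pos [ 0.4443 -0.1793  0.2335] jawang -135.8 open 0.0427 F [-0.8  0.2 -0.4] q6 1.89
toolz [-0.0928 -0.0557 -0.9941]
scale 1.4285714285714286 off 0 0
```

View pics/w14_b.png

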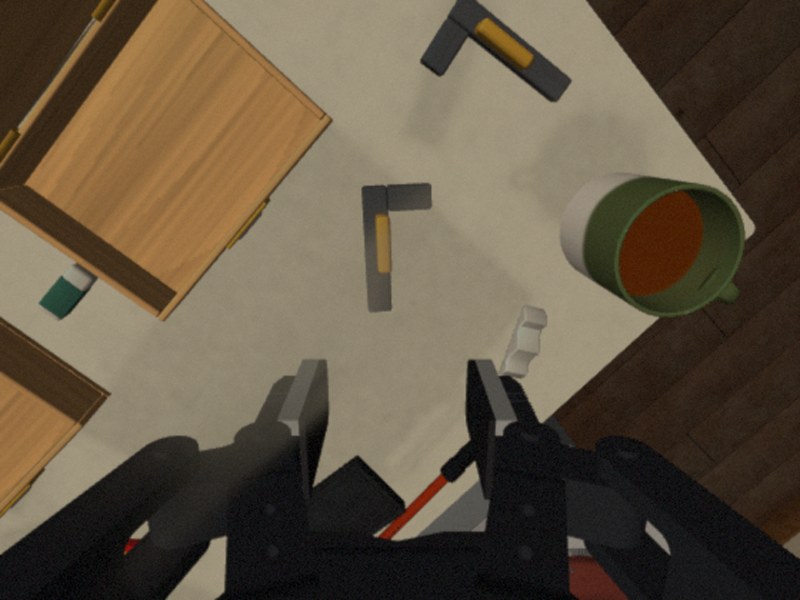

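```bash
python3 - <<'E'
from h import *
bar4('w14',[(376,214),(389,214),(391,272),(378,272)])
bar4('w14',[(476,26),(484,18),(532,60),(524,68)])
E
```

```text
bar [ 0.4334 -0.1877  0.028 ] len 0.0415 wid 0.009 ang 135.6 from tool [-0.0109 -0.0084 -0.2056]
bar [ 0.4668 -0.3343  0.028 ] len 0.0407 wid 0.0067 ang -171.5 from tool [ 0.0225 -0.155  -0.2056]
```

>>> step_arm:
  moves:
    - [0.5,-0.004,-0.003,-0.03,1.4]
    - [0.5,-0.004,-0.003,-0.035,0]
    - [0.5,-0.003,-0.002,-0.035,0]
    - [0.5,0,0,-0.03,0]
    - [0.5,0,0,-0.02,0]
    - [0.5,0,0,0,0]
    - [0.5,0,0,0,0]

```text
t: 28.62
tool_pos: [0.4344, -0.1841, 0.0824]
tool_rot: [2.836, -1.13, -0.086]
contact_force: [0.2, -1.3, 0.2]
opening: 0.0426
```

```bash
python3 - <<'E'
from h import *
st()
p=pic('wrist','w15');big('w15')
E
```

```text
t 28.62 pos [ 0.4344 -0.1841  0.0824] jawang -133.4 open 0.0426 F [ 0.2 -1.3  0.2] q6 1.86
toolz [-0.0846 -0.061  -0.9945]
scale 1.4285714285714286 off 0 0
```

View pics/w15_b.png

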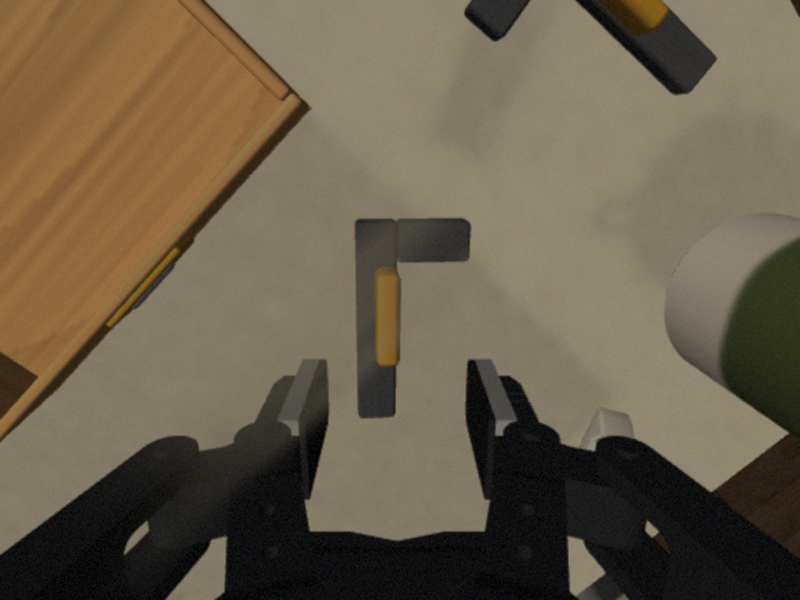

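```bash
python3 - <<'E'
from h import *
bar4('w15',[(376,269),(399,269),(399,365),(378,365)])
E
```

```text
bar [ 0.4339 -0.1877  0.028 ] len 0.0425 wid 0.0093 ang 136.9 from tool [-0.0005 -0.0036 -0.0544]
```

>>> step_arm:
  moves:
    - [0.5,-0.001,-0.004,-0.02,0]
    - [0.5,0,0,-0.02,0]
    - [0.5,0,0,-0.012,0]
    - [0.5,0,0,0,0]
    - [0.5,0,0,0,0]

```text
t: 29.3
tool_pos: [0.4381, -0.1904, 0.0357]
tool_rot: [2.835, -1.127, -0.067]
contact_force: [-0.2, -0.5, 0.2]
opening: 0.0426
```

>>> step_arm:
  moves:
    - [0.5,-0.004,0.002,-0.011,0]
    - [0.5,0,0,0,0]
    - [0.5,-0.001,0,-0.007,0]
    - [0.5,0,0,0,0]

```text
t: 29.8
tool_pos: [0.4334, -0.1886, 0.0177]
tool_rot: [2.835, -1.127, -0.064]
contact_force: [-1.2, -0.1, -0.5]
opening: 0.0425
```

>>> step_arm:
  moves:
    - [0.5,0,0.001,-0.002,0]
    - [0,0,0,0,0]
    - [0,0,0,0,0]
    - [0,0,0,0,0]
    - [0,0,0,0,0]
    - [0,0,0,0,0]

```text
t: 30.55
tool_pos: [0.4343, -0.1877, 0.0165]
tool_rot: [2.836, -1.127, -0.062]
contact_force: [-0.5, -0.4, 0.4]
opening: 0.0079
```

```bash
python3 - <<'E'
from h import *
st()
E
```

```text
t 30.55 pos [ 0.4343 -0.1877  0.0165] jawang -133.4 open 0.0079 F [-0.5 -0.4  0.4] q6 1.87
toolz [-0.0705 -0.0682 -0.9952]
```

>>> step_arm:
  moves:
    - [0,0,0,0.02,0]
    - [0,0,0,0.03,0]
    - [0,0,0,0.03,0]
    - [0,0,0,0.035,0]
    - [0,0.01,0.02,0.005,5]
    - [0,0.015,0.03,0,6]
    - [0,0.015,0.035,0,6]
    - [0,0.015,0.035,0,6]
    - [0,0.015,0.035,0,6]
    - [0,0.015,0.035,0,6]
    - [0,0.015,0.035,0,6]
    - [0,0.015,0.03,0,0]
    - [0,0.012,0.02,0,0]
    - [0,0,0,0,0]
    - [0,0,0,0,0]

```text
t: 32.42
tool_pos: [0.5572, 0.097, 0.1324]
tool_rot: [3.039, -0.028, -0.029]
contact_force: [0.1, -0.6, -0.6]
opening: 0.008
```

```bash
python3 - <<'E'
from h import *
st()
p=pic('wrist','w16');big('w16')
E
```

```text
t 32.42 pos [0.5572 0.097  0.1324] jawang -91.0 open 0.008 F [ 0.1 -0.6 -0.6] q6 1.71
toolz [-0.02   -0.1022 -0.9946]
scale 1.4285714285714286 off 0 0
```

View pics/w16_b.png

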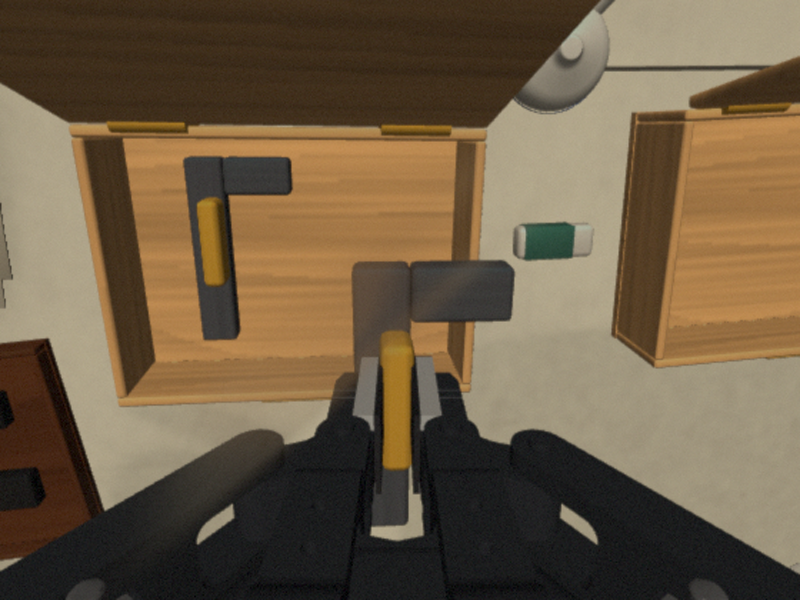

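>>> step_arm:
  moves:
    - [0,0,0,0.02,5]
    - [0,0,0,0.01,10]
    - [0,0,0,0,10]
    - [0,0,0,0,10]
    - [0,0,0,0,10]
    - [0,0,0,0,10]
    - [0,0,0,0,10]
    - [0,0,0,0,10]
    - [0,0,0,0,10]
    - [0,0,0,0,10]
    - [0,0,0,0,10]
    - [0,0,0,0,10]
    - [0,0,0,0,10]
    - [0,0,0,0,10]
    - [0,0,0,0,10]
    - [0,0,0,0,10]
    - [0,0,0,0,10]
    - [0,0,0,0,10]
    - [0,0,0,0,4]
    - [0,0,0,0,0]

```text
t: 34.98
tool_pos: [0.546, 0.0765, 0.16]
tool_rot: [-0.067, 3.117, 0.154]
contact_force: [0.4, 0.6, -1.9]
opening: 0.0078
```

```bash
python3 - <<'E'
from h import *
st()
E
```

```text
t 34.98 pos [0.546  0.0765 0.16  ] jawang 92.5 open 0.0078 F [ 0.4  0.6 -1.9] q6 -1.68
toolz [ 0.0181  0.0988 -0.9949]
```

>>> step_arm:
  moves:
    - [0,0.007,0.007,-0.02,-4]
    - [0,0.006,0.006,-0.025,0]
    - [0,0,0,-0.025,0]
    - [0,0,0,-0.02,0]
    - [0,0,0,0,0]
    - [0,0,0,0,0]

```text
t: 35.72
tool_pos: [0.5589, 0.0868, 0.0695]
tool_rot: [0.062, 3.11, 0.15]
contact_force: [-0.3, 0.4, -1.4]
opening: 0.0078
```

```bash
python3 - <<'E'
from h import *
st()
p=pic('wrist','w17');big('w17')
E
```

```text
t 35.73 pos [0.5589 0.0868 0.0695] jawang 87.8 open 0.0078 F [-0.3  0.4 -1.4] q6 -1.6
toolz [ 0.0291  0.0955 -0.995 ]
scale 1.4285714285714286 off 0 0
```

View pics/w17_b.png

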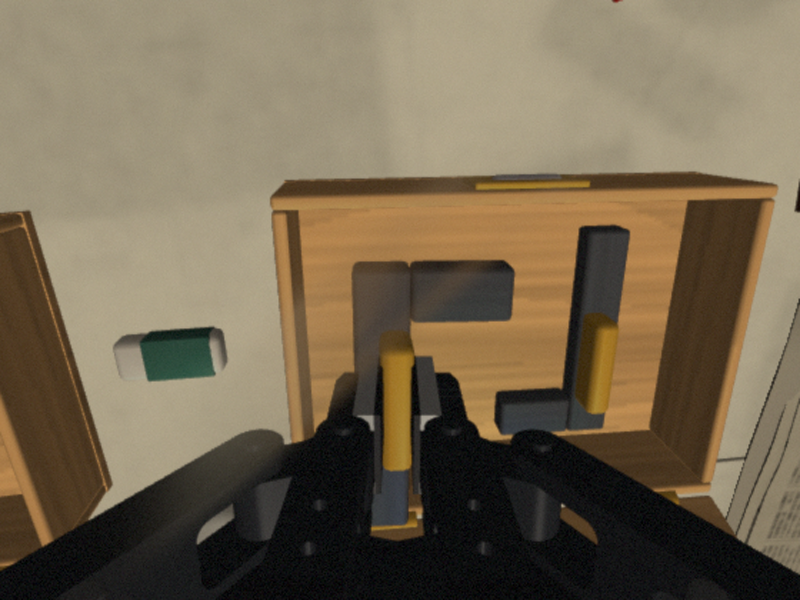

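>>> step_arm:
  moves:
    - [0,0,0.002,-0.015,0.5]
    - [0,0,0,-0.015,0]
    - [0,0,0,-0.01,0]
    - [0,0,0,0,0]
    - [0,0,0,0,0]

```text
t: 36.4
tool_pos: [0.5594, 0.0889, 0.0279]
tool_rot: [0.048, 3.109, 0.15]
contact_force: [0.2, 0.1, -1.4]
opening: 0.0082
```

>>> step_arm:
  moves:
    - [0,0,0,-0.004,0]
    - [0,0,0,0,0]
    - [0,0,0,-0.002,0]
    - [0,0,0,0,0]
    - [0.25,0,0,0,0]
    - [0.25,0,0,0,0]
    - [0.25,0,0,0.015,0]
    - [0.25,0,0,0.03,0]
    - [0.3,0,0,0.04,0]
    - [0.4,0,0,0.04,0]
    - [0.4,-0.02,0,0.04,0]
    - [0.4,0,0,0,0]
    - [0.4,0,0,0,0]

```text
t: 38.02
tool_pos: [0.5412, 0.0889, 0.201]
tool_rot: [0.048, 3.098, 0.149]
contact_force: [0.1, -0.8, -0.9]
opening: 0.0339
```

```bash
python3 - <<'E'
from h import *
st()
p=pic('wrist','w18');big('w18')
E
```

```text
t 38.02 pos [0.5412 0.0889 0.201 ] jawang 88.3 open 0.0339 F [ 0.1 -0.8 -0.9] q6 -1.58
toolz [ 0.0412  0.0956 -0.9946]
scale 1.4285714285714286 off 0 0
```

View pics/w18_b.png

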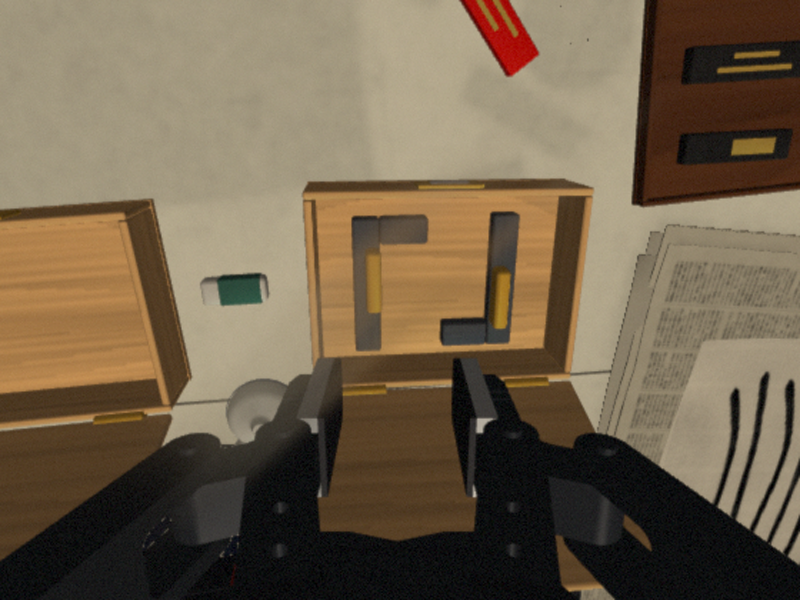

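>>> step_arm:
  moves:
    - [0.5,-0.005,-0.02,0,1]
    - [0.5,-0.005,-0.04,0,2]
    - [0.5,-0.006,-0.045,0,2]
    - [0.5,-0.006,-0.045,0,2]
    - [0.5,-0.006,-0.045,0,2]
    - [0.5,-0.006,-0.045,0,0]
    - [0.5,-0.006,-0.045,0,0]
    - [0.5,-0.006,-0.04,0,0]
    - [0.5,-0.006,-0.035,0,0]
    - [0.5,-0.006,-0.02,0,0]
    - [0.5,0,0,0,0]
    - [0.5,0,0,0,0]

```text
t: 39.58
tool_pos: [0.475, -0.2987, 0.183]
tool_rot: [-0.207, 3.122, 0.181]
contact_force: [0.0, 0.5, -0.0]
opening: 0.0429
```

```bash
python3 - <<'E'
from h import *
st()
p=pic('wrist','w19');big('w19')
E
```

```text
t 39.58 pos [ 0.475  -0.2987  0.183 ] jawang 97.6 open 0.0429 F [ 0.   0.5 -0. ] q6 -2.45
toolz [ 2.000e-04  1.156e-01 -9.933e-01]
scale 1.4285714285714286 off 0 0
```

View pics/w19_b.png

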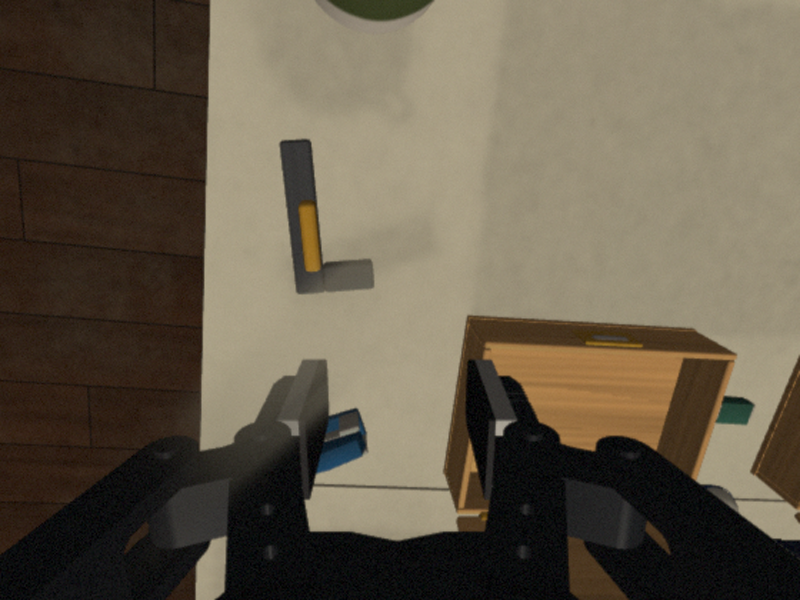

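```bash
python3 - <<'E'
from h import *
bar4('w19',[(300,204),(315,203),(322,270),(307,271)])
print(P('w19',[(469,317)],.046),P('w19',[(735,354),(458,511)],.046))
E
```

```text
bar [ 0.4653 -0.3346  0.028 ] len 0.0401 wid 0.0086 ang 10.5 from tool [-0.0097 -0.0361 -0.155 ]
[[0.4995, -0.237, 0.046]] [[0.5089, -0.0532, 0.046], [0.6407, -0.2194, 0.046]]
```

>>> step_arm:
  moves:
    - [0.5,-0.004,-0.013,-0.02,1]
    - [0.5,-0.004,-0.013,-0.03,0]
    - [0.5,-0.002,-0.01,-0.03,0]
    - [0.5,0,0,-0.02,0]
    - [0.5,0,0,0,0]
    - [0.5,0,0,0,0]

```text
t: 40.38
tool_pos: [0.4685, -0.3297, 0.0835]
tool_rot: [-0.25, 3.116, 0.177]
contact_force: [-0.2, -0.6, 0.6]
opening: 0.0428
```

```bash
python3 - <<'E'
from h import *
st()
p=pic('wrist','w20');big('w20')
E
```

```text
t 40.38 pos [ 0.4685 -0.3297  0.0835] jawang 99.2 open 0.0428 F [-0.2 -0.6  0.6] q6 -2.54
toolz [ 0.0018  0.1133 -0.9936]
scale 1.4285714285714286 off 0 0
```

View pics/w20_b.png

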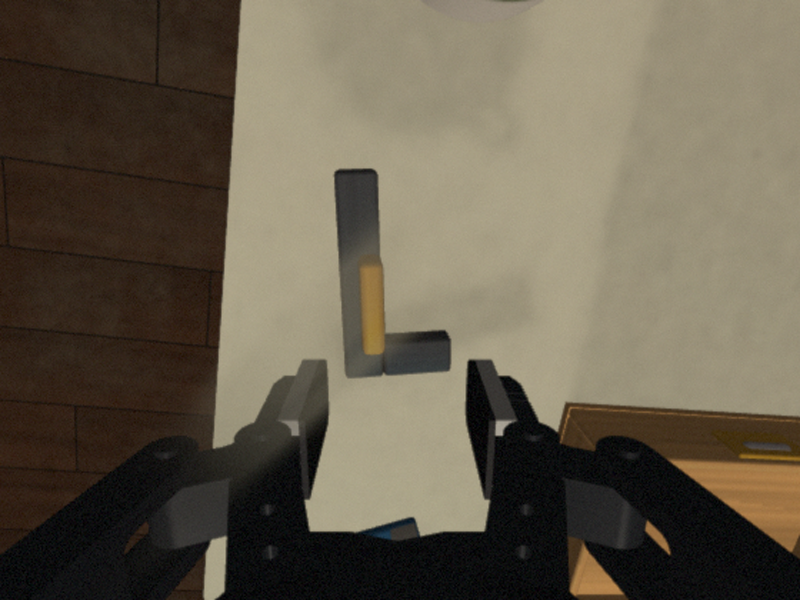

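```bash
python3 - <<'E'
from h import *
bar4('w20',[(360,263),(382,263),(385,354),(364,354)])
print(P('w20',[(335,172),(377,170),(383,376),(346,377)],.012))
E
```

```text
bar [ 0.4652 -0.3356  0.028 ] len 0.04 wid 0.0088 ang 10.5 from tool [-0.0032 -0.0059 -0.0555]
[[0.4138, -0.3577, 0.012], [0.4104, -0.3409, 0.012], [0.5029, -0.3241, 0.012], [0.5052, -0.3412, 0.012]]
```

>>> step_arm:
  moves:
    - [0.5,-0.004,-0.006,-0.02,1]
    - [0.5,-0.002,0,-0.02,0]
    - [0.5,0,0,-0.01,0]
    - [0.5,0,0,0,0]
    - [0.5,0,0,0,0]

```text
t: 41.05
tool_pos: [0.4624, -0.3363, 0.031]
tool_rot: [-0.279, 3.113, 0.175]
contact_force: [0.6, -1.1, 0.5]
opening: 0.043
```

>>> step_arm:
  moves:
    - [0.5,0.002,0.001,-0.008,0]
    - [0.5,0,0,0,0]
    - [0.5,0,0,-0.006,0]
    - [0.5,0,0,0,0]

```text
t: 41.55
tool_pos: [0.4653, -0.3358, 0.0172]
tool_rot: [-0.28, 3.112, 0.172]
contact_force: [-0.1, -0.3, -0.3]
opening: 0.0426
```

>>> step_arm:
  moves:
    - [0.5,0,0,-0.001,0]
    - [0,0,0,0,0]
    - [0,0,0,0,0]
    - [0,0,0,0,0]
    - [0,0,0,0,0]
    - [0,0,0,0,0]
    - [0,0,0,0.02,0]
    - [0,0,0,0.03,0]
    - [0,0,0,0.03,0]
    - [0,0,0,0.035,0]
    - [0,0.01,0.02,0.005,-2]
    - [0,0.02,0.035,0,-3]
    - [0,0.025,0.035,0,-2]
    - [0,0.025,0.035,0,-2]
    - [0,0.02,0.03,0,0]
    - [0,0.015,0.015,0,0]
    - [0,0,0,0,0]
    - [0,0,0,0,0]

```text
t: 43.8
tool_pos: [0.5838, -0.1631, 0.1536]
tool_rot: [-0.023, 3.107, 0.155]
contact_force: [-0.8, 0.3, -2.0]
opening: 0.0079
```

```bash
python3 - <<'E'
from h import *
st()
p=pic('wrist','w21');big('w21')
E
```

```text
t 43.8 pos [ 0.5838 -0.1631  0.1536] jawang 90.9 open 0.0079 F [-0.8  0.3 -2. ] q6 -2.05
toolz [ 0.0294  0.0999 -0.9946]
scale 1.4285714285714286 off 0 0
```

View pics/w21_b.png

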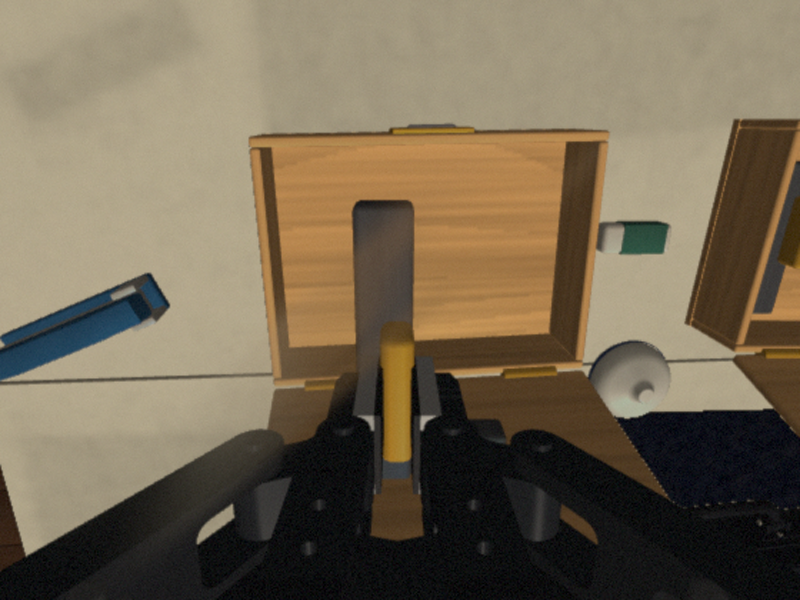

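```bash
python3 - <<'E'
from h import *
c=np.array(P('w21',[(607,132),(250,138),(276,384),(582,362)],.046));print(c,c.mean(0), np.degrees(np.arctan2(-(c[0]-c[1])[0],(c[0]-c[1])[1])))
E
```

```text
[[ 0.51   -0.052   0.046 ]
 [ 0.5151 -0.2226  0.046 ]
 [ 0.6422 -0.2183  0.046 ]
 [ 0.6346 -0.0474  0.046 ]] [ 0.575475 -0.135075  0.046   ] 1.7123181427515686
```

>>> step_arm:
  moves:
    - [0,0,0.008,-0.02,0.5]
    - [0,-0.001,0.008,-0.025,0]
    - [0,0,0,-0.025,0]
    - [0,0,0,-0.02,0]
    - [0,0,0,-0.01,0]
    - [0,0,0,0,0]
    - [0,0,0,0,0]

```text
t: 44.72
tool_pos: [0.5791, -0.1481, 0.0455]
tool_rot: [-0.029, 3.111, 0.158]
contact_force: [0.8, 0.5, -1.7]
opening: 0.008
```

```bash
python3 - <<'E'
from h import *
st()
p=pic('wrist','w22');big('w22')
E
```

```text
t 44.73 pos [ 0.5791 -0.1481  0.0455] jawang 91.2 open 0.008 F [ 0.8  0.5 -1.7] q6 -2.06
toolz [ 0.0251  0.1016 -0.9945]
scale 1.4285714285714286 off 0 0
```

View pics/w22_b.png

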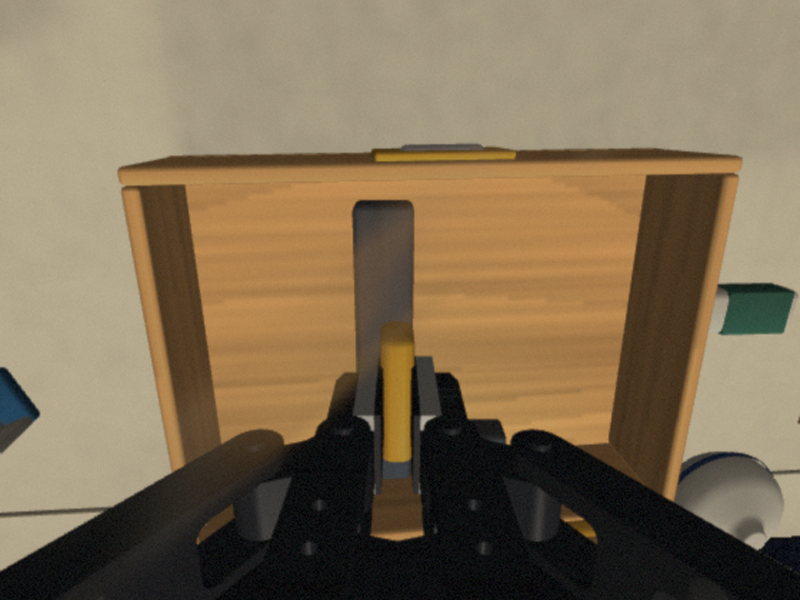

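>>> step_arm:
  moves:
    - [0,0.003,0,-0.01,0]
    - [0,0,0,-0.008,0]
    - [0,0,0,0,0]
    - [0,0,0,0,0]

```text
t: 45.28
tool_pos: [0.5837, -0.1486, 0.0282]
tool_rot: [-0.03, 3.108, 0.156]
contact_force: [-1.0, -0.1, -2.6]
opening: 0.008
```

>>> step_arm:
  moves:
    - [0,0,0,-0.004,0]
    - [0,0,0,0,0]
    - [0,0,0,-0.002,0]
    - [0,0,0,0,0]
    - [0.25,0,0,0,0]
    - [0.25,0,0,0,0]
    - [0.25,0,0,0.015,0]
    - [0.25,0,0,0.03,0]
    - [0.2,0,0,0.04,0]
    - [0.1,0,0,0.04,0]
    - [0,-0.02,0,0.04,0]
    - [0,-0.03,0,0.03,0]
    - [0,-0.03,0,0.03,0]
    - [0,0,0,0,0]
    - [0,0,0,0,0]

```text
t: 47.15
tool_pos: [0.5033, -0.1491, 0.2664]
tool_rot: [-0.031, 3.095, 0.144]
contact_force: [0.5, 0.4, -0.0]
opening: 0.0001
```

```bash
python3 - <<'E'
from h import *
st()
for n in ['wrist','side','scene']:
    p=pic(n,n+'23');big(n+'23')
big('side23','side23z',(260,100,540,310))
E
```

```text
t 47.15 pos [ 0.5033 -0.1491  0.2664] jawang 91.3 open 0.0001 F [ 0.5  0.4 -0. ] q6 -2.08
toolz [ 0.0422  0.0934 -0.9947]
scale 1.4285714285714286 off 0 0
scale 1.4285714285714286 off 0 0
scale 1.4285714285714286 off 0 0
scale 2.857142857142857 off 260 100
```

View pics/wrist23_b.png

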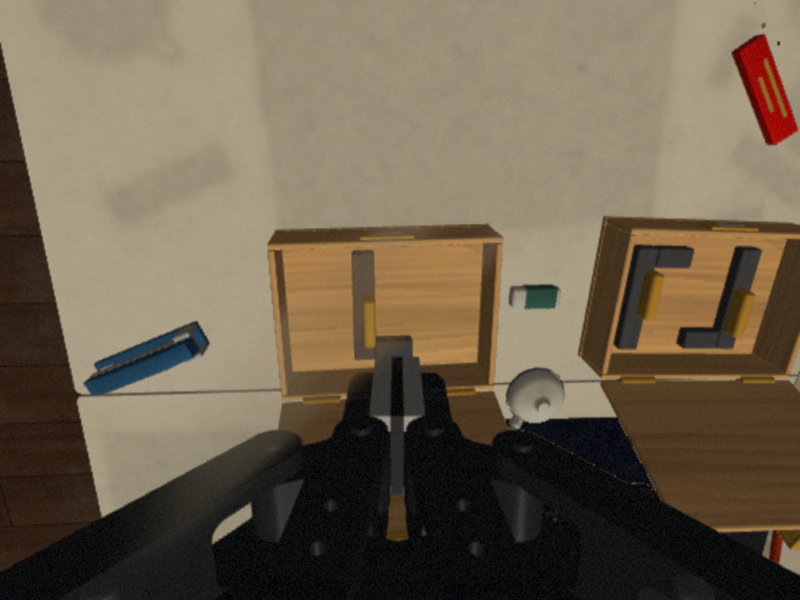

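View pics/side23z.png

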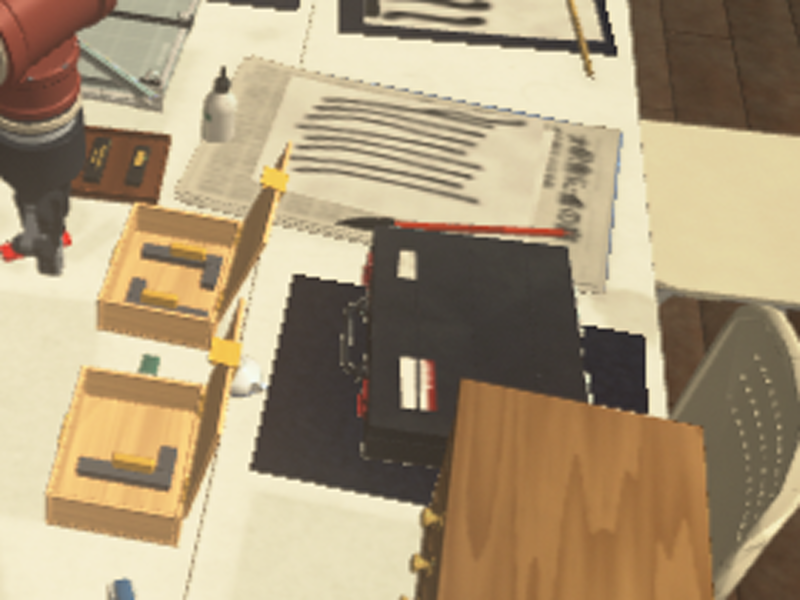

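View pics/scene23_b.png

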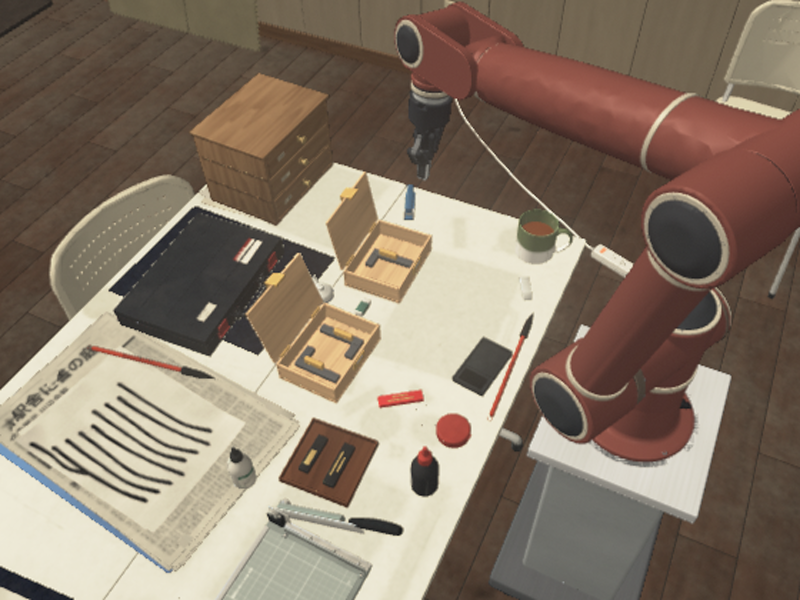

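```bash
python3 - <<'E'
from h import *
def byy(f,uv,y):
    d=np.load('pics/'+f+'.npz');K,R,t=d['K'],d['R'],d['t']
    r=R.T@np.linalg.solve(K,np.array([uv[0],uv[1],1.]));c=-R.T@t
    return (c+r*(y-c[1])/r[1]).round(4)
s=2.857
for q,y in [((224,352),-.135),((275,178),.134),((212,340),-.135),((236,342),-.135),((238,302),-.048),((183,543),-.218)]:
    print(q,byy('side23',(260+q[0]/s,100+q[1]/s),y))
print('cabinet top near corner', [P('side23',[(260+460/s,100+380/s)],z,1) for z in (.2,.25,.3)])
print('cabinet scene', [P('scene23',[(195,130),(262,75),(329,95)],z) for z in (.2,.25,.3)])
print('cab bottom scene',P('scene23',[(275,222),(331,165)],0.0))
E
```

```text
(224, 352) [ 0.6624 -0.135   0.1872]
(275, 178) [0.6737 0.134  0.1803]
(212, 340) [ 0.6506 -0.135   0.1996]
(236, 342) [ 0.6719 -0.135   0.2023]
(238, 302) [ 0.6636 -0.048   0.1687]
(183, 543) [ 0.6515 -0.218   0.0067]
cabinet top near corner [[[0.8671, -0.1319, 0.2]], [[0.8588, -0.1818, 0.25]], [[0.8504, -0.2317, 0.3]]]
cabinet scene [[[1.055, -0.155, 0.2], [1.0399, -0.3998, 0.2], [0.8533, -0.3944, 0.2]], [[1.003, -0.1035, 0.25], [0.9887, -0.3357, 0.25], [0.8117, -0.3306, 0.25]], [[0.951, -0.0521, 0.3], [0.9375, -0.2717, 0.3], [0.7702, -0.2669, 0.3]]]
cab bottom scene [[0.8789, -0.1492, 0.0], [0.8636, -0.3857, 0.0]]
```

>>> step_arm:
  moves:
    - [0,0.02,0,0,0]
    - [0,0.035,0.002,0,0]
    - [0,0.035,0.002,0,0]
    - [0,0.035,0.002,0,0]
    - [0,0.035,0.002,0,0]
    - [0,0.03,0.002,0,0]
    - [0,0.015,0.002,0,0]
    - [0,0,0,0,0]
    - [0,0,0,0,0]

```text
t: 48.42
tool_pos: [0.7138, -0.1337, 0.2471]
tool_rot: [-0.033, 3.12, 0.161]
contact_force: [-0.1, -0.1, -0.6]
opening: -0.0
```

```bash
python3 - <<'E'
from h import *
st()
p=pic('wrist','w24');big('w24')
E
```

```text
t 48.42 pos [ 0.7138 -0.1337  0.2471] jawang 91.3 open -0.0 F [-0.1 -0.1 -0.6] q6 -1.92
toolz [ 0.0161  0.1032 -0.9945]
scale 1.4285714285714286 off 0 0
```

View pics/w24_b.png

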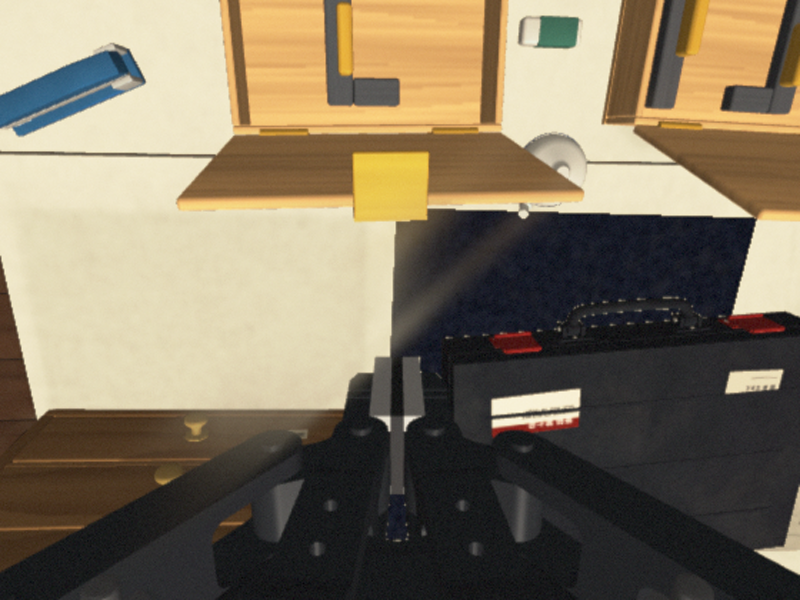

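```bash
python3 - <<'E'
from h import *
print(P('w24',[(180,205),(580,198)],.173),P('w24',[(397,370)],.2471))
E
```

```text
[[0.6701, -0.2173, 0.173], [0.6657, -0.0477, 0.173]] [[0.7093, -0.1351, 0.2471]]
```

>>> step_arm:
  moves:
    - [0,0.002,0,-0.02,0]
    - [0,0,0,-0.03,0]
    - [0,0,0,-0.03,0]
    - [0,0,0,-0.015,0]
    - [0,0,0,0,0]
    - [0,0,0,0,0]

```text
t: 49.22
tool_pos: [0.7129, -0.1341, 0.1468]
tool_rot: [-0.031, 3.121, 0.161]
contact_force: [1.4, -0.2, -0.1]
opening: -0.0001
```

>>> step_arm:
  moves:
    - [0,-0.015,0,0,0]
    - [0,-0.015,0,0,0]
    - [0,-0.015,0,0,0]
    - [0,-0.015,0,0,0]
    - [0,-0.015,0,-0.002,0]
    - [0,-0.015,0,-0.003,0]
    - [0,0,0,0,0]

```text
t: 50.1
tool_pos: [0.6242, -0.1359, 0.1524]
tool_rot: [-0.031, 3.103, 0.15]
contact_force: [0.8, -0.5, 0.0]
opening: 0.0
```

```bash
python3 - <<'E'
from h import *
st()
p=pic('wrist','w25');big('w25')
pic('side','side25');big('side25','side25z',(260,130,400,310))
E
```

```text
t 50.1 pos [ 0.6242 -0.1359  0.1524] jawang 91.3 open 0.0 F [ 0.8 -0.5  0. ] q6 -1.99
toolz [ 0.034   0.0971 -0.9947]
scale 1.4285714285714286 off 0 0
scale 3.3333333333333335 off 260 130
```

View pics/side25z.png

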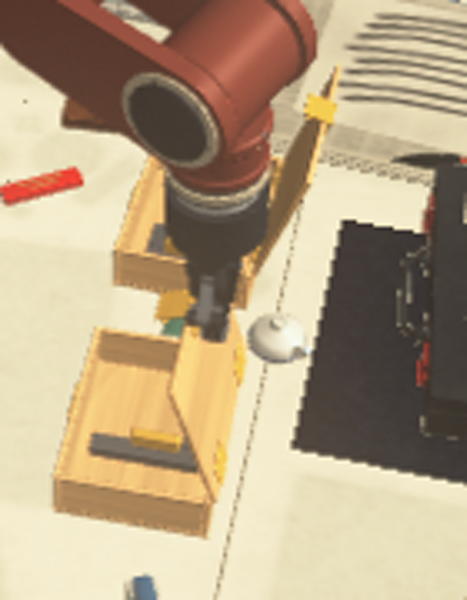

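>>> step_arm:
  moves:
    - [0,-0.012,0,-0.006,0]
    - [0,-0.012,0,-0.008,0]
    - [0,-0.011,0,-0.008,0]
    - [0,-0.01,0,-0.009,0]
    - [0,0,0,0,0]

```text
t: 50.82
tool_pos: [0.5775, -0.136, 0.1195]
tool_rot: [-0.032, 3.102, 0.15]
contact_force: [-0.6, 0.8, 0.4]
opening: 0.0003
```

>>> step_arm:
  moves:
    - [0,-0.009,0,-0.009,0]
    - [0,-0.009,0,-0.009,0]
    - [0,-0.008,0,-0.009,0]
    - [0,-0.006,0,-0.009,0]
    - [0,-0.003,0,-0.004,0]
    - [0,0,0,0,0]

```text
t: 51.58
tool_pos: [0.5399, -0.1358, 0.0764]
tool_rot: [-0.032, 3.102, 0.15]
contact_force: [0.2, 0.4, -0.4]
opening: 0.0002
```

```bash
python3 - <<'E'
from h import *
st()
pic('side','side26');big('side26','side26z',(260,130,400,310))
E
```

```text
t 51.58 pos [ 0.5399 -0.1358  0.0764] jawang 91.3 open 0.0002 F [ 0.2  0.4 -0.4] q6 -2.06
toolz [ 0.0347  0.0971 -0.9947]
scale 3.3333333333333335 off 260 130
```

View pics/side26z.png

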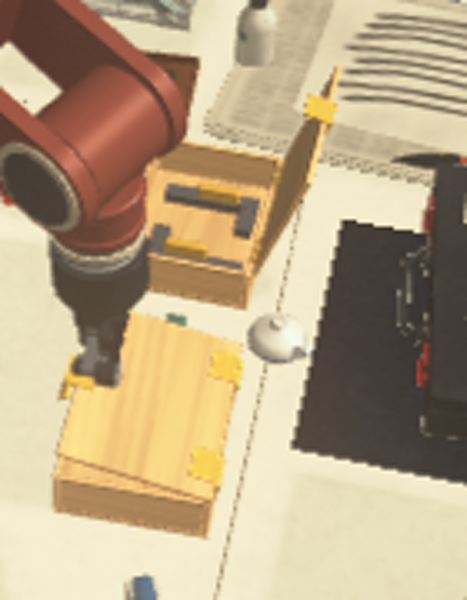

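>>> step_arm:
  moves:
    - [0,-0.008,0,-0.006,0]
    - [0,-0.006,0,-0.005,0]
    - [0,0,0,-0.005,0]
    - [0,0,0,0,0]

```text
t: 52.12
tool_pos: [0.5257, -0.136, 0.0602]
tool_rot: [-0.032, 3.101, 0.149]
contact_force: [0.3, 0.2, -0.7]
opening: 0.0001
```

>>> step_arm:
  moves:
    - [0,0,0,-0.006,0]
    - [0,0,0,-0.006,0]
    - [0,0,0,-0.005,0]

```text
t: 52.5
tool_pos: [0.5265, -0.1368, 0.0515]
tool_rot: [-0.036, 3.106, 0.152]
contact_force: [-21.3, 5.2, 41.7]
opening: -0.0
```

>>> step_arm:
  moves:
    - [0,0,0,0.01,0]
    - [0,0,0,0.03,0]
    - [0,0,0,0.04,0]
    - [0,0,0.01,0.05,0]
    - [0,0.02,0.03,0.04,0]
    - [0,0.02,0.03,0.03,0]
    - [0,0,0,0,0]

```text
t: 53.38
tool_pos: [0.5679, -0.0651, 0.2585]
tool_rot: [-0.034, 3.102, 0.151]
contact_force: [1.2, -0.8, -1.0]
opening: -0.0001
```

```bash
python3 - <<'E'
from h import *
st()
pic('side','side27');big('side27','side27z',(260,130,400,310))
pic('wrist','w27');big('w27')
E
```

```text
t 53.38 pos [ 0.5679 -0.0651  0.2585] jawang 91.4 open -0.0001 F [ 1.2 -0.8 -1. ] q6 -1.89
toolz [ 0.0349  0.0973 -0.9946]
scale 3.3333333333333335 off 260 130
scale 1.4285714285714286 off 0 0
```

View pics/side27z.png

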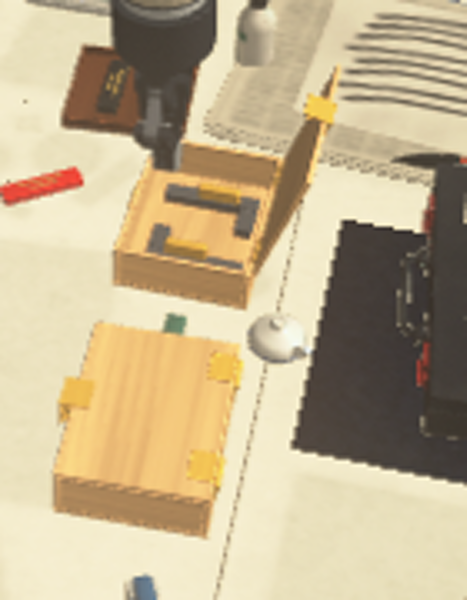

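View pics/w27_b.png

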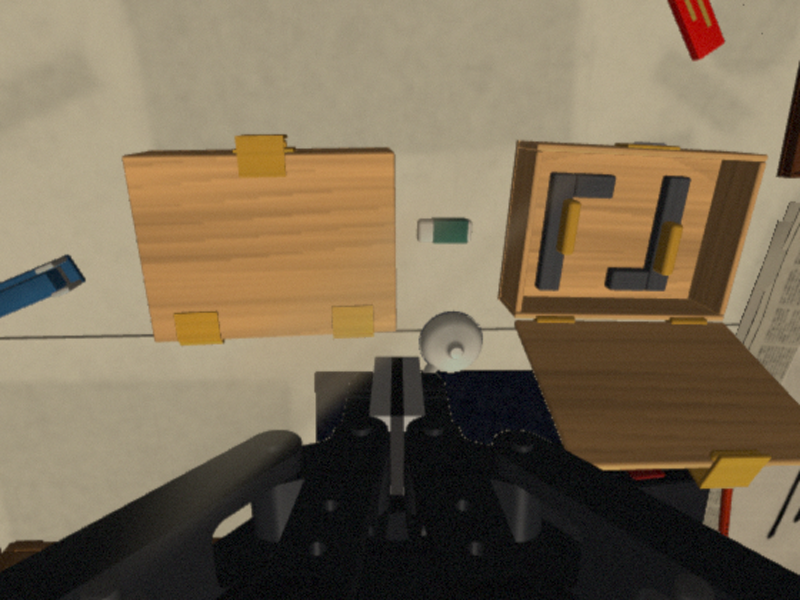

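```bash
python3 - <<'E'
from h import *
for z in (.05,.08,.11):
    print(z,'w24 edge',P('w24',[(450,338),(800,317)],z),'side edge',P('side25',[(260+435/3.3333,130+165/3.3333),(260+425/3.3333,130+405/3.3333)],z,1),'scene',P('scene23',[(190,209),(320,262)],z))
print('case bottom side',P('side25',[(260+425/3.333,130+435/3.333)],0,1))
print('lid top',P('w27',[(585,468),(800,462)],.173))
E
```

```text
0.05 w24 edge [[0.785, -0.0739, 0.05], [0.773, 0.2053, 0.05]] side edge [[0.7868, 0.238, 0.05], [0.8036, -0.0769, 0.05]] scene [[1.0421, -0.0613, 0.05], [0.6903, -0.0425, 0.05]]
0.08 w24 edge [[0.7719, -0.0808, 0.08], [0.761, 0.1736, 0.08]] side edge [[0.7849, 0.2014, 0.08], [0.8012, -0.104, 0.08]] scene [[1.0154, -0.0371, 0.08], [0.673, -0.0188, 0.08]]
0.11 w24 edge [[0.7588, -0.0876, 0.11], [0.7489, 0.1419, 0.11]] side edge [[0.783, 0.1649, 0.11], [0.7989, -0.1311, 0.11]] scene [[0.9888, -0.0129, 0.11], [0.6558, 0.0049, 0.11]]
case bottom side [[0.8105, -0.0662, 0.0]]
lid top [[0.67, 0.0482, 0.173], [0.6727, 0.1791, 0.173]]
```

>>> step_arm:
  moves:
    - [0,0.02,0.02,0,0]
    - [0,0.03,0.035,0,0]
    - [0,0.03,0.04,0,0]
    - [0,0.03,0.04,0,0]
    - [0,0.02,0.035,0,0]
    - [0,0.012,0.02,0,0]
    - [0,0,0,0,0]
    - [0,0,0,0,0]

```text
t: 54.48
tool_pos: [0.7029, 0.119, 0.2349]
tool_rot: [-0.008, 3.136, 0.149]
contact_force: [0.3, 0.3, 0.3]
opening: 0.0003
```

```bash
python3 - <<'E'
from h import *
st()
pic('wrist','w28');big('w28')
E
```

```text
t 54.48 pos [0.7029 0.119  0.2349] jawang 90.3 open 0.0003 F [0.3 0.3 0.3] q6 -1.56
toolz [ 0.002   0.095  -0.9955]
scale 1.4285714285714286 off 0 0
```

View pics/w28_b.png

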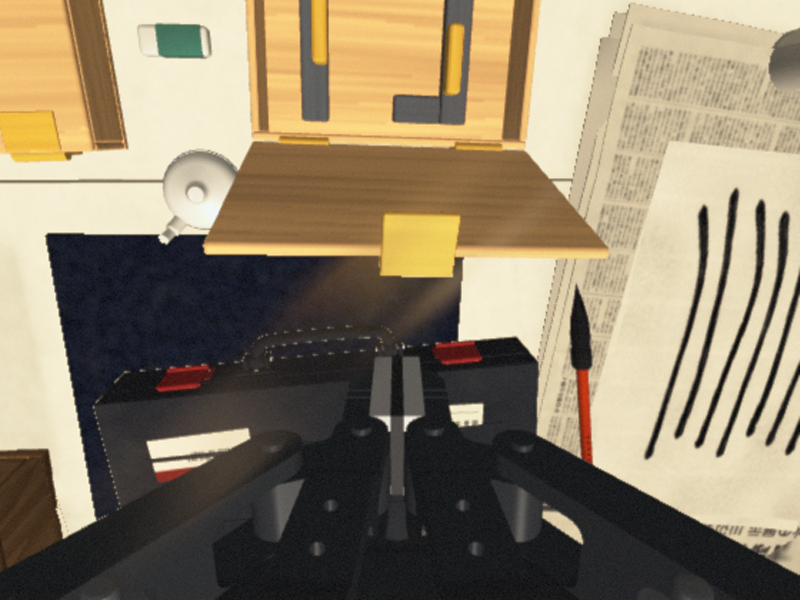

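>>> step_arm:
  moves:
    - [0,0.012,0.013,-0.01,0]
    - [0,0,0,-0.025,0]
    - [0,0,0,-0.03,0]
    - [0,0,0,-0.015,0]
    - [0,0,0,0,0]
    - [0,0,0,0,0]

```text
t: 55.28
tool_pos: [0.7171, 0.131, 0.1539]
tool_rot: [-0.001, 3.131, 0.15]
contact_force: [-0.5, 0.0, -0.6]
opening: -0.0002
```

>>> step_arm:
  moves:
    - [0,-0.015,0,-0.004,0]
    - [0,-0.015,0,-0.002,0]
    - [0,-0.015,0,-0.002,0]
    - [0,-0.015,0,-0.002,0]
    - [0,-0.015,0,-0.002,0]
    - [0,-0.015,0,-0.003,0]
    - [0,0,0,0,0]

```text
t: 56.15
tool_pos: [0.6336, 0.1316, 0.1538]
tool_rot: [-0.002, 3.104, 0.152]
contact_force: [0.0, 0.6, 0.6]
opening: 0.0001
```

```bash
python3 - <<'E'
from h import *
st()
pic('side','side29');big('side29','side29z',(260,110,400,290))
E
```

```text
t 56.15 pos [0.6336 0.1316 0.1538] jawang 90.2 open 0.0001 F [0.  0.6 0.6] q6 -1.55
toolz [ 0.0334  0.0978 -0.9946]
scale 3.3333333333333335 off 260 110
```

View pics/side29z.png

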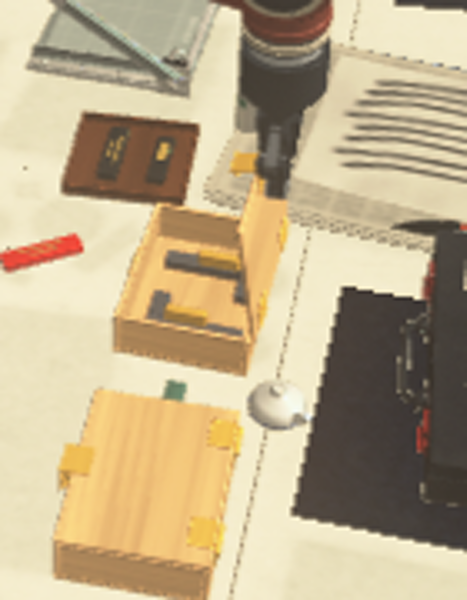

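>>> step_arm:
  moves:
    - [0,-0.012,0,-0.004,0]
    - [0,-0.012,0,-0.005,0]
    - [0,-0.012,0,-0.008,0]
    - [0,-0.011,0,-0.009,0]
    - [0,-0.01,0,-0.009,0]
    - [0,0,0,0,0]

```text
t: 56.95
tool_pos: [0.574, 0.1315, 0.1174]
tool_rot: [-0.001, 3.102, 0.152]
contact_force: [-0.2, 0.6, -0.0]
opening: 0.0
```

>>> step_arm:
  moves:
    - [0,-0.009,0,-0.009,0]
    - [0,-0.009,0,-0.009,0]
    - [0,-0.008,0,-0.009,0]
    - [0,-0.006,0,-0.009,0]
    - [0,-0.003,0,-0.004,0]
    - [0,0,0,0,0]

```text
t: 57.7
tool_pos: [0.5366, 0.1314, 0.0743]
tool_rot: [-0.001, 3.102, 0.152]
contact_force: [0.2, -0.4, -1.0]
opening: 0.0001
```

```bash
python3 - <<'E'
from h import *
st()
pic('side','side30');big('side30','side30z',(260,110,400,290))
E
```

```text
t 57.7 pos [0.5366 0.1314 0.0743] jawang 90.1 open 0.0001 F [ 0.2 -0.4 -1. ] q6 -1.56
toolz [ 0.0353  0.0979 -0.9946]
scale 3.3333333333333335 off 260 110
```

View pics/side30z.png

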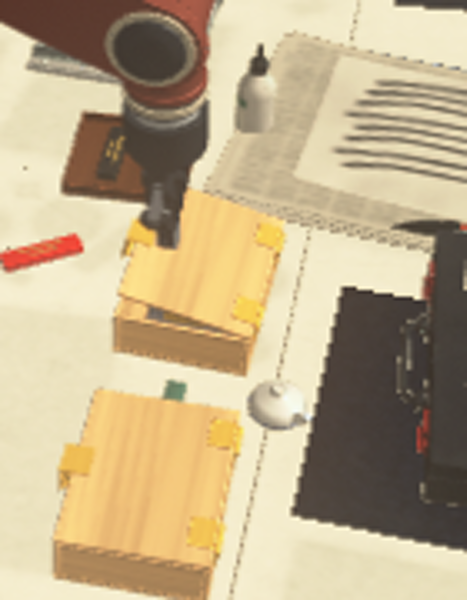

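>>> step_arm:
  moves:
    - [0,-0.009,0.001,-0.005,0]
    - [0,-0.007,0.001,-0.005,0]
    - [0,0,0,-0.004,0]
    - [0,0,0,0,0]

```text
t: 58.25
tool_pos: [0.5203, 0.1336, 0.0603]
tool_rot: [-0.001, 3.101, 0.152]
contact_force: [-0.3, -0.5, 0.3]
opening: -0.0002
```

>>> step_arm:
  moves:
    - [0,0,0,-0.006,0]
    - [0,0,0,-0.006,0]
    - [0,0,0,-0.004,0]

```text
t: 58.62
tool_pos: [0.521, 0.1337, 0.0516]
tool_rot: [-0.004, 3.106, 0.153]
contact_force: [-20.7, -4.6, 35.4]
opening: 0.0003
```

Both pressed to z 51.5 mm. Retreat and inspect.

>>> step_arm:
  moves:
    - [0,0,0,0.01,0]
    - [0,0,0,0.03,0]
    - [0,0,0,0.04,0]
    - [0,0,-0.02,0.05,0]
    - [0,-0.02,-0.04,0.05,0]
    - [0,-0.02,-0.05,0.05,0]
    - [0,-0.02,-0.05,0.04,0]
    - [0,0,0,0,0]
    - [0,0,0,0,0]

```text
t: 59.75
tool_pos: [0.4657, -0.0152, 0.3139]
tool_rot: [-0.005, 3.103, 0.147]
contact_force: [-0.8, -0.0, 0.1]
opening: -0.0001
```

```bash
python3 - <<'E'
from h import *
st()
pic('side','side31');big('side31','side31z',(120,110,400,320))
pic('wrist','w31');big('w31')
pic('scene','scene31');big('scene31','scene31z',(150,110,430,350))
E
```

```text
t 59.75 pos [ 0.4657 -0.0152  0.3139] jawang 90.3 open -0.0001 F [-0.8 -0.   0.1] q6 -1.82
toolz [ 0.0353  0.0948 -0.9949]
scale 2.857142857142857 off 120 110
scale 1.4285714285714286 off 0 0
scale 2.5 off 150 110
```

View pics/side31z.png

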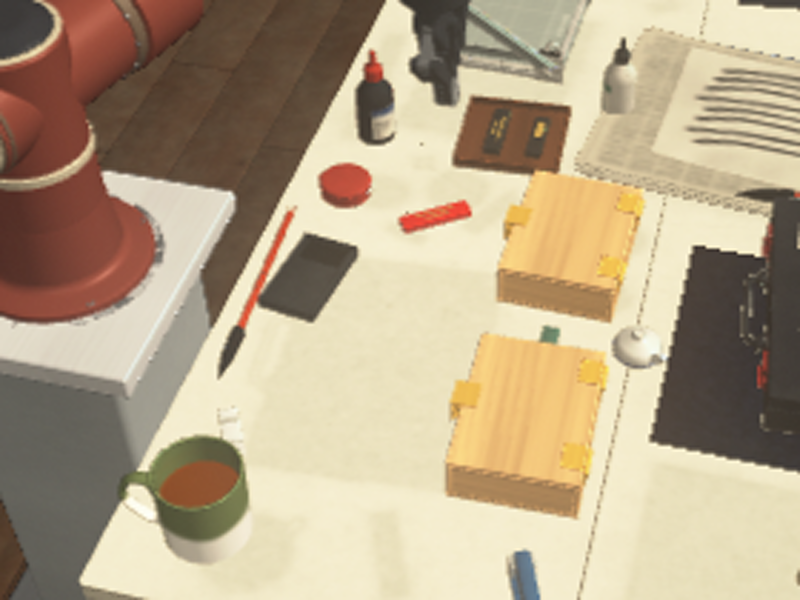

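View pics/w31_b.png

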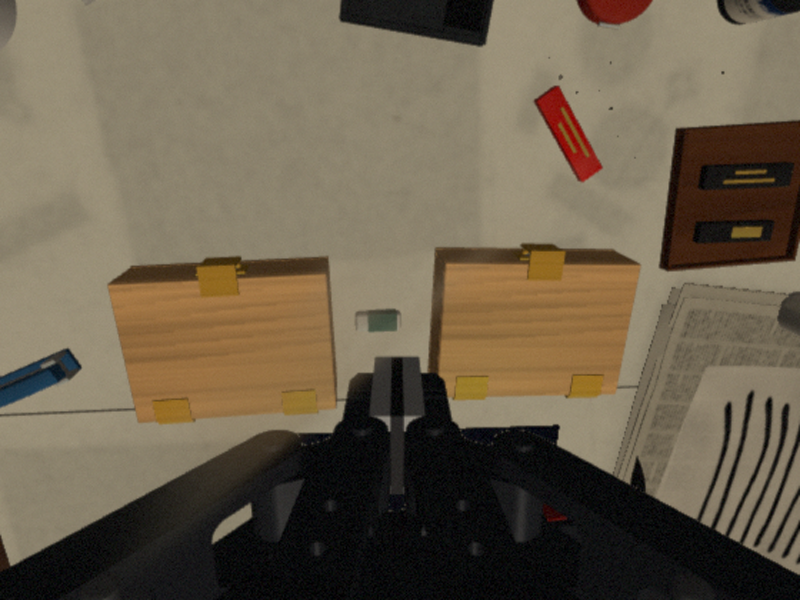

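View pics/scene31z.png

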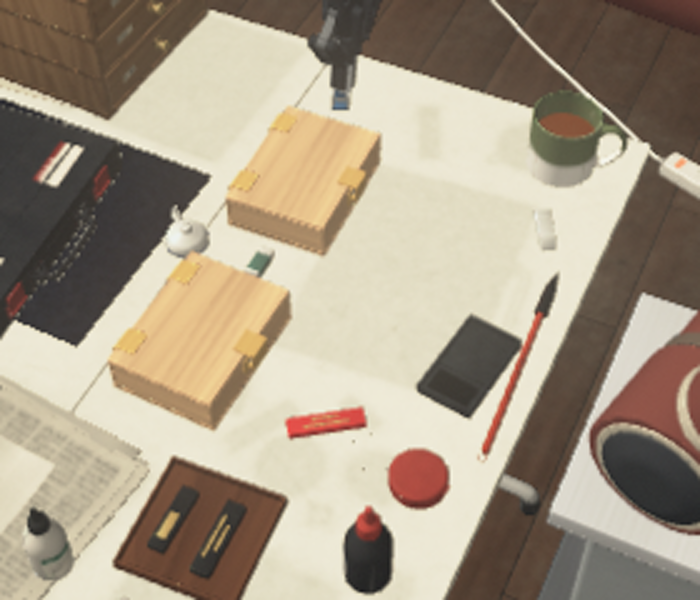

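```bash
python3 - <<'E'
from h import *
print(ctrl.finish_job())
E
```

```text
the job is handed in; nothing more can be done
None
```

The job is done and handed in at about 60 s. Both boxes are sorted and shut.

**Sorting:** Three weights were present. The two J-shaped ones are in the left box and the one L-shaped one is in the right box. Both ink sticks are now in the shallow tray. One J weight was knocked aside during the run; I found it again and picked it up without trouble.

**Lids:** I swung each lid over and pressed it until the fingertips stopped at 51.5 mm above the table, at about 42 N on the right and 35 N on the left. A fully shut lid's top face should be at 52 mm, so both are past the catch.

**Last checks:** Pictures from all three cameras after backing off show:
- both lids flat, with no gap
- both sticks lying in the tray
- the ink bottle and tea mug upright
- the red look-alike untouched
- the robot touching nothing

There is no direct lid-angle reading, so I judged the lids shut from the fingertip height and the pictures.

**What went off plan:** The tool gradually tilted, to nearly 7° at worst, over the many small moves. I corrected position before each grasp, and the placements looked right in the pictures. The handed-in report gives no verdict.

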